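# Lay the bench tools in their cut-out tray and read each one in under the code reader

## Robot

A 6-joint arm with a two-finger parallel gripper is mounted at the origin on a cart in front of the work surface, level with it; the furniture and walls round the work are solid. World frame = base frame: x ahead of the robot, y to its left, z up, the work surface at z = 0. Lengths are in mm, angles in degrees, forces in N, time in s.
With the tool pointing down it reaches from about 325 to 850 mm from the base axis. Payload 15.5 kg.
Tool frame: the origin (TCP) lies on the centre line of the jaws, within the pads' length; the fingertips stand 25 mm ahead of it and the grasp point (between the pads) lies 6 mm ahead of it; z points along the fingers, y is the direction in which the jaws open and shut (so a half turn about z gives the same grasp; the last joint's range is limited). The gripper opens to 91 mm and grips with 3 to 60 N. Pads are 32 mm wide; open, the fingers measure 118 mm over their backs; the gripper's body (76 mm by 178 mm) begins 60 mm behind the grasp point.
Start: joints at [58.356, 28.281, 77.091, -0, 74.628, -5.472], TCP at [275.67, 560.921, 238.915] pointing down, gripper open.
Joint ranges: [-166.48, 166.48], [-47.26, 123.95], [12.59, 153.08], [-70.14, 250.14], [6.76, 159.57], [-176.63, 176.63]. Speed limits (degrees/s): [108.29, 108.29, 147.25, 172.46, 172.46, 172.46].

## Interface

Orientations are given as [roll, pitch, yaw] about the fixed x, y, z axes, in that order (R = Rz(yaw) Ry(pitch) Rx(roll)).
In Python, from plant import ctrl gives the robot as it stands.
- The arm moves only by the tool carry_out, never from a script. Its argument "targets" is a list that holds one entry, the list of rows, each a list of 6 numbers: the shift along the world's x, y, z as a fraction of full scale, then the turn, a rotation vector about the world's x, y, z as a fraction of full scale. In form: [[[dx, dy, dz, ax, ay, az], ...]]. A call has 1 to 10 rows; each row shifts and turns the pose as measured when the row begins; what a row does not reach is not made up. Full scale, the value 1, is 40 mm for a shift and 0.15 rad for a turn. A row lasts 1/10 s, in which the tool goes at most 50 mm and 8.59 degrees, less where a joint would pass 70% of its speed; a pose out of reach is approached as far as the arm can. A call with a number of a shift or a turn outside -1 to 1 is refused whole. A call with a gripper value outside its range is refused whole. "claw" is the opening, from 0 (shut) to 1 (fully open), set as the call begins (left out, the last holds). The fingers move at their own pace and stop on an object; "squeeze" is the grip in N (left out, the last holds). Time passes only in rows, so rows that do not move let the fingers close. It gives the time, the measured TCP pose, the force and the opening at its end, in the units of the state.
- ctrl.read_state(): the state, without advancing time (a new reading comes with each control period).
- ctrl.camera(name): name is "scene" or "top" or "wrist"; returns a dict with "img" (400x640x3 uint8, blue, green, red), "fx", "fy", "cx", "cy" (pixels), "rvec" (rotation vector, rad) and "tvec" (3), from world to camera coordinates, as OpenCV has them. Camera axes: x right, y down, z forward; pixel columns grow to the right and rows downward; lengths in mm; the calibration is good to about 2 mm. A picture is of the moment at which its call begins. There is no depth.
- ctrl.job_done(): hands the job in, once; it reports no verdict.
The state is a dict: "clock": time; "joint_positions": joint angles; "qd": joint speeds; "tau": joint torques, N m; "tool_pos": TCP position; "tcp_rot": TCP orientation; "ft_force": force on the tool from outside, world axes, zero at the start; "moment": the same for the moment, N m; "width": opening from 0.0 (shut) to 1.0 (fully open).
Only numpy, scipy, OpenCV 4.12 (cv2) and the standard library are available. Lean on these libraries where they do the work, as an engineer would, in place of code of your own. Each camera call takes 0.05 s, during which the arm holds its last target. There are 200 camera calls.

## Task

Check the bench tools in: draw the tray table forward to its stop by its knob, then lay every tool that lies on the bench fully down in its own cut-out of the tray. Then, working from the left of the tray to the right, slide the table so that each tool's etched code square lies right under the tip of the reader's pointer, and then press the button on top of the knob fully down to have it read. Finish with the table drawn forward to its stop again and all the tools still in their cut-outs, and leave the beaker and the black-capped vial standing.

Things in the scene. Friction and masses are not known exactly. Their poses are not given: they have to be found in the camera images.
- tray_carrier (a joint): The tray carrier's slide away from the robot, m: 0 = drawn fully forward (towards the robot) against its stop, 0.115 = fully back. It slides along the table's own x axis, with about 3 N of friction, and stays where it is left.
- cross_slide (a joint): The sideways slide that carries the carrier, m: 0 = middle, + to the left (the table's own y axis), from -0.066 to 0.066; about 3 N of friction, stays where it is left. The table's base plate is 12 mm high, 234 mm wide (y) and reaches from 72 mm before to 215 mm behind the tray's middle as it is at the forward stop.
- knob (a point): Middle of the round black knob, 22 mm across and 28 mm tall, with the read button in its top, that stands on a tongue at the carrier's front edge; the table is slid by hand with it. The knob's rim is 83 mm above the bench, and it is free all round. The axes of this point are the table's: x away from the robot, y to the left, z up.
- read_button (a joint): Travel of the read button, m: 0 = up, 0.005 = fully pressed down (about 4.5 N); it springs back up.
- button_top (a point): Middle of the top face of the read button, a grey round cap 15 mm across that stands 6 mm out of the top of the knob, 89 mm above the bench when up. It is pressed straight down and has the reader read what lies under the pointer.
- tray_floor (a point): Middle of the tray, at the level of the cut-outs' floor, 45 mm above the bench; axes as the knob's. Dark foam, 134 (x) by 180 mm (y), is cut 6 mm deep down to this light grey floor, 2.5 mm clear round each tool. A finger channel 40 mm wide (x from -20 to 20), equally deep, open at both ends, crosses the middle of all the cut-outs; between neighbouring tools there it leaves 25 mm.
- pointer_tip (a point): Lower tip of the reader's fixed brass pointer pin, 65 mm above the bench. The pin hangs from a bent steel rod on the column at the back of the table, with the tilted reader head above and behind; with the carrier at its forward stop the tip is 125 mm behind the middle of the tray. Seated tools pass under it with 8 mm or more to spare. The column is 175 mm tall.
- scraper_mid (a point): Bench scraper, 120 mm long: black handle 72 long, 16 wide, 12 thick at the -x end; thin steel blade 40 wide, 3 mm thick at the +x end; weight about 80 g, balanced near this point. This point is the middle of its length and half-way up, 6 mm above its underside, on the handle, 16 mm wide: grasp it there across y from above. x lies along the tool, z up. May be absent.
- scraper_code (a point): Centre of the scraper's etched code, a dark 8 mm square on the blade: 44 mm to +x from its middle point, on the upper face, 3 mm above the underside.
- hook_spanner_mid (a point): Hook spanner of flat steel, 120 mm long, 8 thick: straight shank 13 wide that runs to +x; a single curved hook at the -x end that reaches 22 mm to the +y side; weight about 80 g, balanced near this point. This point is the middle of its length and half-way up, 4 mm above its underside, on the shank, 13 mm wide: grasp it there across y from above. x lies along the tool, z up. May be absent.
- hook_spanner_code (a point): Centre of the hook spanner's etched code, a dark 8 mm square on the shank: 28 mm to +x from its middle point, on the upper face, 8 mm above the underside.
- open_spanner_mid (a point): Open-ended spanner of flat steel, 120 mm long, 8 thick: shank 12 wide that runs to -x; forked head 30 wide at the +x end; weight about 80 g, balanced near this point. This point is the middle of its length and half-way up, 4 mm above its underside, on the shank, 12 mm wide: grasp it there across y from above. x lies along the tool, z up. May be absent.
- open_spanner_code (a point): Centre of the open spanner's etched code, a dark 8 mm square at the root of the head: 38 mm to +x from its middle point, on the upper face, 8 mm above the underside.
- caliper_mid (a point): Closed vernier caliper of steel, 120 mm long: beam 14 wide, 5 thick, with the slider block (18 wide, 36 long, 9 thick) at its middle; jaws at the -x end, the long ones reaching 26 mm to the +y side, the short ones 12 mm to the -y side; weight about 80 g, balanced near this point. This point is the middle of its length and half-way up, 4.5 mm above its underside, on the slider block, 18 mm wide: grasp it there across y from above. x lies along the tool, z up. May be absent.
- caliper_code (a point): Centre of the caliper's etched code, a dark 8 mm square on the beam's plain end: 48 mm to +x from its middle point, on the upper face, 5 mm above the underside.
- pocket_scraper (a point): Where the scraper's middle point comes, with the same x, y and z directions, when it lies on the floor of its own cut-out in the tray: the leftmost cut-out, 60 mm left of the tray's middle line; blade to the back.
- pocket_hook_spanner (a point): Where the hook spanner's middle point comes, with the same x, y and z directions, when it lies on the floor of its own cut-out in the tray: the second cut-out from the left, 20 mm left of the middle line; hook to the front, curling to the left.
- pocket_open_spanner (a point): Where the open spanner's middle point comes, with the same x, y and z directions, when it lies on the floor of its own cut-out in the tray: the third cut-out from the left, 20 mm right of the middle line; forked head to the back.
- pocket_caliper (a point): Where the caliper's middle point comes, with the same x, y and z directions, when it lies on the floor of its own cut-out in the tray: the rightmost cut-out, 60 mm right of the middle line; jaws to the front, the long ones pointing left.
- small_beaker: Small glass beaker, 44 mm wide, 58 tall; origin under its middle. A bystander that must stay standing.
- vial_black: Glass vial with black cap, 21 mm wide, 47 tall; origin under its middle. A bystander that must stay standing.

How it is judged (in metres and radians):
On the way, in this order (a step that is already met when the one before it is completed fails the run):
1. the tray carrier is drawn forward against its stop (slide under 5 mm) (value of joint tray_carrier below 0.005 m), for 0.2 s.
2. every tool present lies down in its own cut-out (horizontal distance between scraper_mid and pocket_scraper below 0.006 m and z of scraper_mid in the frame of pocket_scraper between -0.003 and 0.003 m and angle between the x axis of scraper_mid and the x axis of pocket_scraper, either way round below 0.12 rad and angle between each of scraper_mid, hook_spanner_mid, open_spanner_mid, caliper_mid's own z axis and vertical below 0.1 rad and x of scraper_code in the frame of pocket_scraper above 0.015 m and horizontal distance between hook_spanner_mid and pocket_hook_spanner below 0.006 m and z of hook_spanner_mid in the frame of pocket_hook_spanner between -0.003 and 0.003 m and angle between the x axis of hook_spanner_mid and the x axis of pocket_hook_spanner, either way round below 0.12 rad and x of hook_spanner_code in the frame of pocket_hook_spanner above 0.015 m and horizontal distance between open_spanner_mid and pocket_open_spanner below 0.006 m and z of open_spanner_mid in the frame of pocket_open_spanner between -0.003 and 0.003 m and angle between the x axis of open_spanner_mid and the x axis of pocket_open_spanner, either way round below 0.12 rad and x of open_spanner_code in the frame of pocket_open_spanner above 0.015 m and horizontal distance between caliper_mid and pocket_caliper below 0.006 m and z of caliper_mid in the frame of pocket_caliper between -0.003 and 0.003 m and angle between the x axis of caliper_mid and the x axis of pocket_caliper, either way round below 0.12 rad and x of caliper_code in the frame of pocket_caliper above 0.015 m), for 0.3 s.
3. the scraper, in its cut-out, has its code within 5 mm (seen from above) of the pointer tip while the read button is down (by 3 mm or more, told by the button's height against the code) (horizontal distance between scraper_mid and pocket_scraper below 0.006 m and z of scraper_mid in the frame of pocket_scraper between -0.003 and 0.003 m and angle between the x axis of scraper_mid and the x axis of pocket_scraper, either way round below 0.12 rad and angle between scraper_mid's own z axis and vertical below 0.1 rad and x of scraper_code in the frame of pocket_scraper above 0.015 m and horizontal distance between scraper_code and pointer_tip below 0.005 m and z of scraper_code in the frame of button_top above -0.038 m), for 0.1 s.
4. the hook spanner, in its cut-out, has its code within 5 mm (seen from above) of the pointer tip while the read button is down (by 3 mm or more, told by the button's height against the code) (horizontal distance between hook_spanner_mid and pocket_hook_spanner below 0.006 m and z of hook_spanner_mid in the frame of pocket_hook_spanner between -0.003 and 0.003 m and angle between the x axis of hook_spanner_mid and the x axis of pocket_hook_spanner, either way round below 0.12 rad and angle between hook_spanner_mid's own z axis and vertical below 0.1 rad and x of hook_spanner_code in the frame of pocket_hook_spanner above 0.015 m and horizontal distance between hook_spanner_code and pointer_tip below 0.005 m and z of hook_spanner_code in the frame of button_top above -0.033 m), for 0.1 s.
5. the open-ended spanner, in its cut-out, has its code within 5 mm (seen from above) of the pointer tip while the read button is down (by 3 mm or more, told by the button's height against the code) (horizontal distance between open_spanner_mid and pocket_open_spanner below 0.006 m and z of open_spanner_mid in the frame of pocket_open_spanner between -0.003 and 0.003 m and angle between the x axis of open_spanner_mid and the x axis of pocket_open_spanner, either way round below 0.12 rad and angle between open_spanner_mid's own z axis and vertical below 0.1 rad and x of open_spanner_code in the frame of pocket_open_spanner above 0.015 m and horizontal distance between open_spanner_code and pointer_tip below 0.005 m and z of open_spanner_code in the frame of button_top above -0.033 m), for 0.1 s.
6. the caliper, in its cut-out, has its code within 5 mm (seen from above) of the pointer tip while the read button is down (by 3 mm or more, told by the button's height against the code) (horizontal distance between caliper_mid and pocket_caliper below 0.006 m and z of caliper_mid in the frame of pocket_caliper between -0.003 and 0.003 m and angle between the x axis of caliper_mid and the x axis of pocket_caliper, either way round below 0.12 rad and angle between caliper_mid's own z axis and vertical below 0.1 rad and x of caliper_code in the frame of pocket_caliper above 0.015 m and horizontal distance between caliper_code and pointer_tip below 0.005 m and z of caliper_code in the frame of button_top above -0.036 m), for 0.1 s.
At the end, for the whole second after the job is handed in: The carrier is back at its forward stop (slide under 5 mm) and at rest, and every tool present lies on the floor of its own cut-out, right way round: middle point within 6 mm sideways and 3 mm in height of its place, direction within 0.12 rad (all of step 2 and value of joint tray_carrier below 0.005 m and velocity of joint cross_slide between -0.01 and 0.01 m/s and velocity of joint tray_carrier between -0.01 and 0.01 m/s); the robot touches nothing.
It fails at once if the beaker or the vial is knocked over (angle between any of small_beaker, vial_black's own z axis and vertical above 0.6 rad).
Of scraper, hook_spanner, open_spanner, caliper only 3 to 4 are there at a start; the rules pass over those that are not, and their reading is None.
At some moment in a run one of scraper, hook_spanner, open_spanner, caliper may be knocked a few centimetres aside while the robot is not near it.
It also fails if it takes over 210 s, if anything falls off the work surface, if the arm or the gripper's body presses on something with over 40 N, if the wrist force passes 120 N, or if a joint passes its speed limit or range.

## Working session

There is one attempt and no reset: what is moved stays moved. The work goes in short steps, Python scripts to look and compute and a tool call to move; the robot and the scene stay as the last step left them, time stands still between calls to the robot, and variables do not carry over. Pictures are saved under pics/ and viewed, about 12 in all and at most 16, crops included, and the job is handed in when it is done.

Besides the shell and the picture viewer there is one more tool, called after "Request:" by a JSON object that holds its "api" and its "payload", one argument or row to a line. carry_out: Moves the arm, as the interface text tells. Shift numbers are shares of 40 mm and turn numbers shares of 0.15 rad, none past 1 either way. Its arguments: {"type":"object","properties":{"targets":{"type":"array","items":{"type":"array","items":{"type":"array","items":{"type":"number"}}}},"claw":{"type":"number"},"squeeze":{"type":"number"}},"required":["targets"]}

```bash
ls; mkdir -p pics
cat > h.py <<'E'
import numpy as np, cv2
from plant import ctrl
def snap(name,fn=None):
    c=ctrl.camera(name)
    if fn: cv2.imwrite('pics/'+fn,c['img'])
    np.savez('last_%s.npz'%name,**c); return c
def load(name): return dict(np.load('last_%s.npz'%name))
def KRt(c):
    K=np.array([[c['fx'],0,c['cx']],[0,c['fy'],c['cy']],[0,0,1.]],float)
    R=cv2.Rodrigues(np.array(c['rvec'],float))[0]; return K,R,np.array(c['tvec'],float).ravel()
def px2w(c,u,v,z):
    K,R,t=KRt(c); o=-R.T@t; d=R.T@np.linalg.inv(K)@np.array([u,v,1.])
    return (o+d*(z-o[2])/d[2]).round(1)
def w2px(c,p):
    K,R,t=KRt(c); q=K@(R@np.array(p,float)+t); return (q[:2]/q[2]).round(1)
def st():
    s=ctrl.read_state(); print({k:np.round(s[k],2).tolist() for k in ('clock','tool_pos','tcp_rot','ft_force','width','joint_positions')}); return s
E
python3 - <<'E'
from h import *
st()
for n in('scene','top'):
    c=snap(n,n+'0.png'); K,R,t=KRt(c); print(n,c['fx'],-R.T@t)
E
```

```text
pics
{'clock': 0.0, 'tool_pos': [275.48, 560.6, 238.32], 'tcp_rot': [-179.93, -0.01, 153.83], 'ft_force': [-0.54, 0.38, -0.6], 'width': 1.0, 'joint_positions': [58.36, 28.32, 77.13, -0.0, 74.63, -5.47]}
scene 479.1086850848251 [  83.07125283 -630.33767732  908.22011658]
top 499.95368978633775 [ 364.81440992 -181.17155807 1428.56263699]
```

View pics/scene0.png

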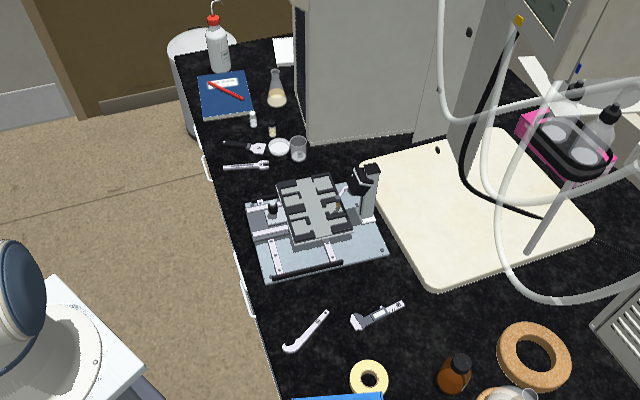

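View pics/top0.png

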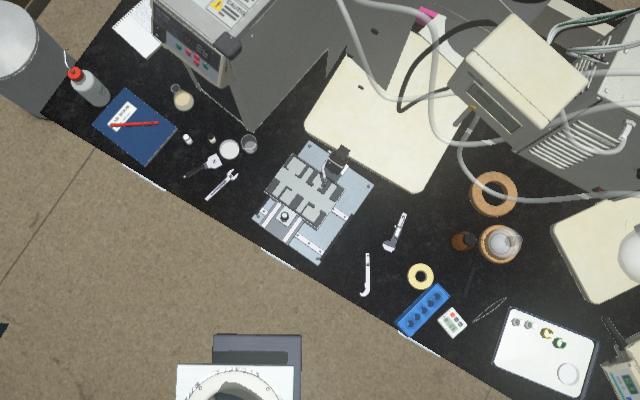

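Run:
```python
from h import *
a=load('top')['img'][120:305,165:420]
a=cv2.resize(a,None,fx=3.1,fy=3.1,interpolation=cv2.INTER_CUBIC)
cv2.imwrite('pics/topc.png',a);print(a.shape)
c=load('top')
for n,u,v,z in [('knob',284.5,216,89),('scr',203,165,6),('open',222,184,4),('hook',366,275,4),('cal',396,232,5),('beaker',249,143,50),('dish',229,149,5),('vial?',212,139,45),('ptr',328,180,65)]: print(n,px2w(c,u,v,z))
```

```text
(574, 790, 3)
knob [ 553.6 -126.2   89. ]
scr [711.2 118.3   6. ]
open [656.1  60.8   4. ]
hook [ 401.5 -356.8    4. ]
cal [ 524.8 -443.1    5. ]
beaker [767.3 -18.3  50. ]
dish [761.1  45.    5. ]
vial? [778.6  88.5  45. ]
ptr [ 660.5 -243.9   65. ]
```

View pics/topc.png

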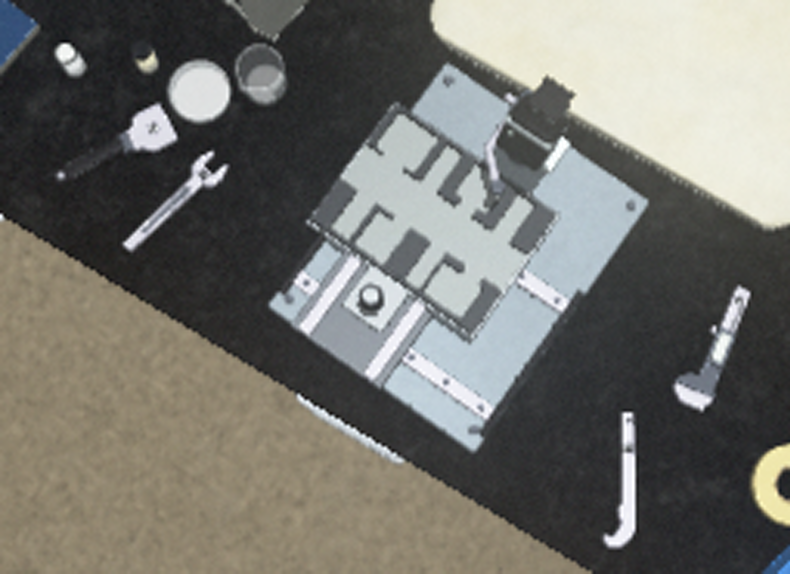

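Run:
```python
from h import *
c=load('top')
f=lambda u,v,z: px2w(c,165+u/3.1,120+v/3.1,z)
P={k:f(*a) for k,a in dict(BL=(448,65,12),BR=(648,202,12),FR=(475,450,12),FL=(270,302,12),knob=(371,296,89),ptr=(492,199,65),tFL=(310,221,51),tBL=(397,104,51),tBR=(558,214,51),tFR=(472,338,51),s0=(59,178,6),s1=(168,120,3),o0=(130,245,8),o1=(218,165,8),h0=(628,413,8),h1=(618,545,8),c0=(742,290,5),c1=(688,398,5),vial=(147,60,47),beak=(257,55,58),beakb=(264,88,0)).items()}
for k,p in P.items(): print(k,p)
def y(a,b): d=P[b]-P[a]; print(a,b,np.hypot(*d[:2]).round(1),np.degrees(np.arctan2(d[1],d[0])).round(1))
for a in ['FL BL','FR BR','BR BL','FR FL','tFL tBL','tFR tBR','tFR tFL','tBR tBL','s0 s1','o0 o1','h1 h0','c1 c0']: y(*a.split())
print('base mid',sum(P[k] for k in('BL','BR','FR','FL'))/4,'tray',sum(P[k] for k in('tBL','tBR','tFR','tFL'))/4)
```

```text
BL [ 788.1 -190.9   12. ]
BR [ 659.2 -379.9   12. ]
FR [ 426.5 -221.3   12. ]
FL [558.7 -30.7  12. ]
knob [ 555.  -126.6   89. ]
ptr [ 648.3 -232.1   65. ]
tFL [627.9 -68.3  51. ]
tBL [ 738.5 -144.5   51. ]
tBR [ 638.5 -292.6   51. ]
tFR [ 524.1 -216.2   51. ]
s0 [673.1 171.3   6. ]
s1 [731.7  72.7   3. ]
o0 [610.3 101.4   8. ]
o1 [687.9  23.    8. ]
h0 [ 462.6 -361.     8. ]
h1 [ 343.8 -351.5    8. ]
c0 [ 578.7 -468.     5. ]
c1 [ 477.5 -416.6    5. ]
vial [776.9  86.8  47. ]
beak [780.4 -15.6  58. ]
beakb [765.6 -16.4  -0. ]
FL BL 279.8 -34.9
FR BR 281.6 -34.3
BR BL 228.8 55.7
FR FL 232.0 55.3
tFL tBL 134.3 -34.6
tFR tBR 137.6 -33.7
tFR tFL 180.7 54.9
tBR tBL 178.7 56.0
s0 s1 114.7 -59.3
o0 o1 110.3 -45.3
h1 h0 119.2 -4.6
c1 c0 113.5 -26.9
base mid [ 608.125 -205.7     12.   ] tray [ 632.25 -180.4    51.  ]
```

Request:
{"api": "carry_out", "payload": {
  "targets": [
    [[0.39, -0.97, 0, 0, 0, -0.1], [0.39, -0.97, 0, 0, 0, -0.1], [0.39, -0.97, 0, 0, 0, -0.1], [0.39, -0.97, 0, 0, 0, -0.1], [0.39, -0.97, 0, 0, 0, -0.1], [0.39, -0.97, 0, 0, 0, -0.1], [0.39, -0.97, 0, 0, 0, -0.1], [0.39, -0.97, 0, 0, 0, -0.1], [0.39, -0.97, 0, 0, 0, -0.1], [0.39, -0.97, 0, 0, 0, -0.1]]
  ]
}}

```text
clock: 1.1
tool_pos: [431.5, 161.4, 235.9]
tcp_rot: [-179.8, -0.1, 145.3]
ft_force: [1.5, 0.7, 0.1]
width: 1.001
```

Request:
{"api": "carry_out", "payload": {
  "targets": [
    [[0.39, -0.97, 0, 0, 0, 0], [0.39, -0.97, 0, 0, 0, 0], [0.39, -0.97, 0, 0, 0, 0], [0.39, -0.97, 0, 0, 0, 0], [0.39, -0.97, 0, 0, 0, 0], [0.39, -0.97, 0, 0, 0, 0], [0.39, -0.97, 0, 0, 0, 0], [0.2, -0.5, -0.5, 0, 0, 0], [0, 0, 0, 0, 0, 0]]
  ],
  "claw": 0.6
}}

```text
clock: 2.0
tool_pos: [551.9, -148.8, 214.1]
tcp_rot: [-179.8, -0.1, 145.0]
ft_force: [-0.7, 1.3, -0.1]
width: 0.602
```

```bash
cat >> h.py <<'E'
import sys
def go(x,y,z,yaw=None):
    s=ctrl.read_state(); d=np.array([x,y,z])-s['tool_pos']; 
    r=0 if yaw is None else (yaw-s['tcp_rot'][2]+180)%360-180
    r=np.radians(r); n=int(np.ceil(max(abs(d).max()/40,np.linalg.norm(d)/48,abs(r)/.14)-1e-3)) or 1
    print('rows',n,(d/40/n).round(3),'az',round(r/.15/n,3))
E
python3 - <<'E'
from h import *
st(); c=snap('wrist','w1.png'); K,R,t=KRt(c); print(-R.T@t,R[2], w2px(c,(555,-127,89)))
E
```

```text
{'clock': 2.0, 'tool_pos': [551.94, -148.83, 214.14], 'tcp_rot': [-179.78, -0.1, 145.01], 'ft_force': [-0.71, 1.32, -0.09], 'width': 0.6, 'joint_positions': [-20.97, 25.53, 86.47, -0.2, 68.15, -75.9]}
[ 497.20281679 -109.99832396  359.50239812] [ 0.19552503 -0.14086671 -0.970529  ] [340.1 188.2]
```

View pics/w1.png

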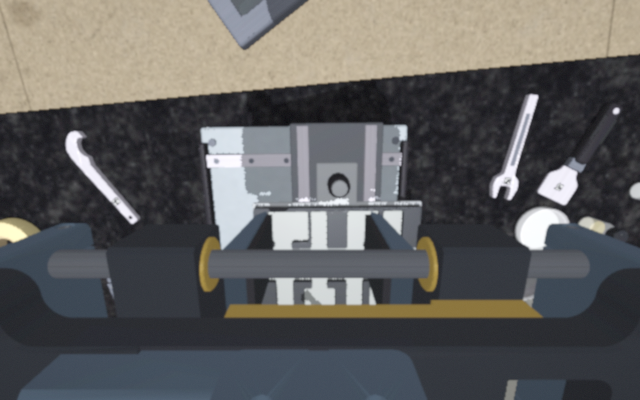

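Run:
```python
from h import *
c=load('wrist')
for n,u,v,z in [('knob',339.5,183,89),('FL',405,127,12),('FR',203,129,12),('open tail',532,97,8),('open head',503,193,8),('hook end',133,219,8),('hook',78,137,8),('scr tail',616,107,10),('scr blade',557,192,3)]: print(n,px2w(c,u,v,z))
go(555.5,-127,83,145.4)
```

```text
knob [ 550.7 -124.8   89. ]
FL [555.  -33.2  12. ]
FR [ 426.8 -220.2   12. ]
open tail [608.3  99.3   8. ]
open head [688.4  23.8   8. ]
hook end [ 459.1 -361.4    8. ]
hook [ 350.7 -344.8    8. ]
scr tail [670.5 169.5  10. ]
scr blade [727.2  79.6   3. ]
rows 4 [ 0.021  0.131 -0.828] az 0.011
```

Request:
{"api": "carry_out", "payload": {
  "targets": [
    [[0, 0.14, -0.8, 0, 0, 0], [0, 0.14, -0.8, 0, 0, 0], [0, 0.14, -0.8, 0, 0, 0], [0.05, 0.14, -0.85, 0, 0, 0.04], [0, 0, -0.1, 0, 0, 0]]
  ]
}}

```text
clock: 2.55
tool_pos: [554.5, -121.2, 81.9]
tcp_rot: [-179.9, 0.3, 145.5]
ft_force: [0.5, -0.4, 1.0]
width: 0.597
```

Request:
{"api": "carry_out", "payload": {
  "targets": [
    [[0, 0, 0, 0, 0, 0], [0, 0, 0, 0, 0, 0], [0, 0, 0, 0, 0, 0], [0, 0, 0, 0, 0, 0], [0, 0, 0, 0, 0, 0]]
  ],
  "claw": 0,
  "squeeze": 20
}}

```text
clock: 3.05
tool_pos: [555.6, -121.0, 87.1]
tcp_rot: [-180.0, 0.5, 145.5]
ft_force: [3.6, -0.5, -19.3]
width: 0.234
```

Request:
{"api": "carry_out", "payload": {
  "targets": [
    [[-0.4, 0.27, -0.05, 0, 0, 0], [-0.4, 0.27, 0, 0, 0, 0], [-0.4, 0.27, 0, 0, 0, 0], [-0.4, 0.27, 0, 0, 0, 0], [-0.3, 0.2, 0, 0, 0, 0], [0, 0, 0, 0, 0, 0]]
  ]
}}

```text
clock: 3.65
tool_pos: [485.5, -72.5, 87.9]
tcp_rot: [179.7, 1.6, 145.4]
ft_force: [-2.6, 2.1, -12.5]
width: 0.23
```

Request:
{"api": "carry_out", "payload": {
  "targets": [
    [[-0.2, 0.14, -0.1, 0, -0.1, 0], [-0.2, 0.14, -0.1, 0, -0.1, 0], [-0.2, 0.14, -0.1, 0, 0, 0], [0, 0, 0, 0, 0, 0], [0, 0, 0, 0, 0, 0]]
  ]
}}

```text
clock: 4.15
tool_pos: [478.3, -62.0, 82.7]
tcp_rot: [178.1, 5.1, 145.3]
ft_force: [3.2, -0.6, -18.4]
width: 0.199
```

Run:
```python
from h import *
st(); c=snap('scene')
a=cv2.resize(c['img'][160:300,200:420],None,fx=3.6,fy=3.6,interpolation=cv2.INTER_CUBIC); cv2.imwrite('pics/s2.png',a)
```

```text
{'clock': 4.15, 'tool_pos': [478.27, -61.98, 82.71], 'tcp_rot': [178.08, 5.09, 145.28], 'ft_force': [3.23, -0.59, -18.35], 'width': 0.2, 'joint_positions': [-14.51, 29.0, 110.78, 0.08, 34.78, -69.95]}
```

View pics/s2.png

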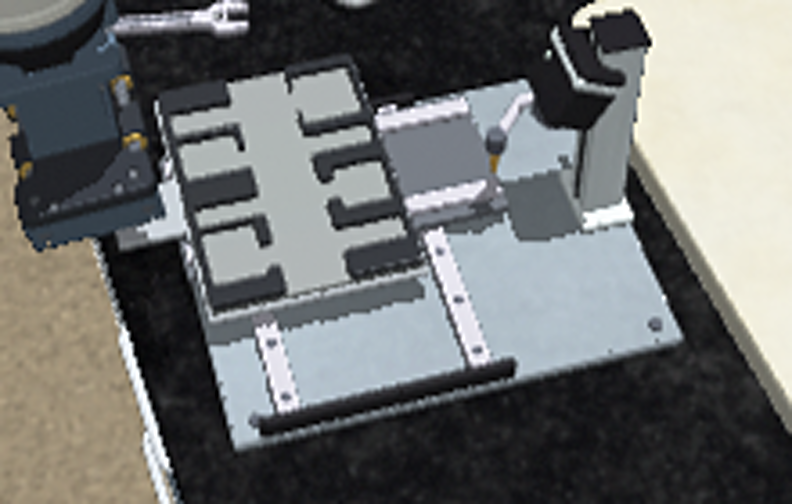

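```bash
cat >> h.py <<'E'
from scipy.spatial.transform import Rotation as Ro
def go(x,y,z,yaw):
    s=ctrl.read_state(); d=np.array([x,y,z])-s['tool_pos']
    r=(Ro.from_euler('xyz',[180,0,yaw],degrees=True)*Ro.from_euler('xyz',s['tcp_rot'],degrees=True).inv()).as_rotvec()
    n=int(np.ceil(max(abs(d).max()/40,np.linalg.norm(d)/48,np.linalg.norm(r)/.14)-1e-3)) or 1
    print('rows',n,(d/40/n).round(3),'rot',(r/.15/n).round(3))
Y=-34.5; ex=np.array([np.cos(np.radians(Y)),np.sin(np.radians(Y))]); ey=np.array([-ex[1],ex[0]])
E
python3 - <<'E'
from h import *
c=load('scene')
f=lambda u,v,z: px2w(c,200+u/3.6,160+v/3.6,z)
P=[f(u,v,51) for u,v in((155,100),(352,57),(425,258),(212,318))]
print(P,np.mean(P,0)); print('ptr',f(491,174,65),'BR',f(683,340,12),'FR',f(237,447,12))
m=np.mean(P,0)
print('knob pred',m[:2]-94*ex)
go(478.3,-62,82.7,145.5)
E
```

```text
[array([564. , -19.9,  51. ]), array([677.5, -94.7,  51. ]), array([ 578.5, -239.7,   51. ]), array([ 462. , -170.1,   51. ])] [ 570.5 -131.1   51. ]
ptr [ 647.8 -236.5   65. ] BR [ 655.  -384.6   12. ] FR [ 422.1 -224.4   12. ]
knob pred [493.03213827 -77.85781373]
rows 1 [-0.    -0.001  0.001] rot [0.152 0.613 0.016]
```

Request:
{"api": "carry_out", "payload": {
  "targets": [
    [[0, 0, 0, 0, 0, 0], [0, 0, 0, 0, 0, 0], [0, 0, 0.5, 0.05, 0.2, 0], [0, 0, 1, 0.05, 0.2, 0], [0, 0, 1, 0.05, 0.2, 0], [0, 0, 1, 0, 0, 0], [0.6, -0.4, 0.7, 0, 0, 0], [0.8, -0.6, 0, 0, 0, 0], [0.5, -0.4, 0, 0, 0, 0], [0, 0, 0, 0, 0, 0]]
  ],
  "claw": 0.6
}}

```text
clock: 5.2
tool_pos: [556.4, -120.1, 262.8]
tcp_rot: [180.0, 0.2, 145.4]
ft_force: [-0.4, 0.6, -0.5]
width: 0.602
```

Run:
```python
from h import *
st(); c=snap('wrist','w2.png'); snap('top')
```

```text
{'clock': 5.2, 'tool_pos': [556.4, -120.09, 262.83], 'tcp_rot': [179.95, 0.21, 145.39], 'ft_force': [-0.41, 0.64, -0.54], 'width': 0.6, 'joint_positions': [-18.18, 22.36, 83.42, -0.01, 74.0, -73.57]}
```

View pics/w2.png

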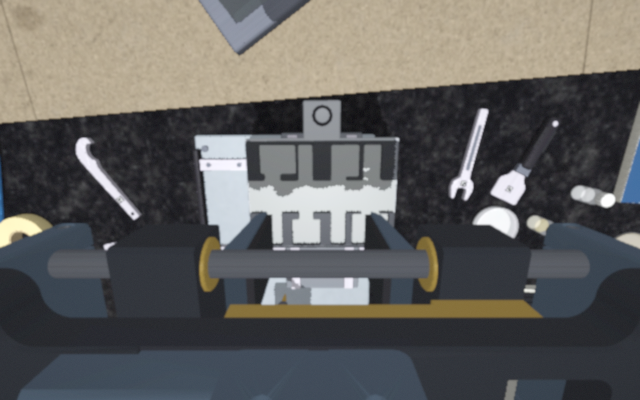

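Run:
```python
from h import *
c=load('wrist')
W={}
for n,u,v,z in [('knob',321,116,89),('tFR',248,140,51),('tFL',398,140,51),('base FR',196,136,12),('open tail',484,110,8),('open head',461,197,8),('hook end',136,217,8),('hook',82,140,8),('scr tail',556,123,10),('scr blade',508,200,3)]: W[n]=px2w(c,u,v,z); print(n,W[n])
f=(W['tFR']+W['tFL'])[:2]/2; print('tray c',f+67*ex, 'knob->',W['knob'][:2]+94*ex)
d=(W['tFL']-W['tFR']);print(np.hypot(*d[:2]),np.degrees(np.arctan2(d[1],d[0]))-90)
b=np.array([608.1,-205.7])-71.5*ex; print('slide,cross', (f+67*ex-b)@ex,(f+67*ex-b)@ey)
```

```text
knob [497.2 -75.5  89. ]
tFR [ 470.8 -159.9   51. ]
tFL [569.9 -16.3  51. ]
base FR [ 425.7 -220.4   12. ]
open tail [608.2 101.1   8. ]
open head [693.   23.1   8. ]
hook end [ 462.1 -361.9    8. ]
hook [ 344.6 -347.2    8. ]
scr tail [674.4 168.8  10. ]
scr blade [736.3  76.1   3. ]
tray c [ 575.56645464 -126.04921787] knob-> [ 574.66786173 -128.74218627]
174.4757003138259 -34.61000018978888
slide,cross -0.4264465139421496 47.215092491794955
```

Request:
{"api": "carry_out", "payload": {
  "targets": [
    [[0.8, 0.92, -0.55, 0, 0, -0.29], [0.8, 0.92, -0.7, 0, 0, -0.29], [0.8, 0.92, -0.75, 0, 0, -0.29], [0.8, 0.92, -0.75, 0, 0, -0.29], [0, 0, 0, 0, 0, 0]]
  ]
}}

```text
clock: 5.8
tool_pos: [667.5, 20.8, 160.6]
tcp_rot: [-179.9, 0.0, 134.9]
ft_force: [-0.3, 0.4, -0.7]
width: 0.602
```

Run:
```python
from h import *
st(); c=snap('wrist','w3.png')
```

```text
{'clock': 5.8, 'tool_pos': [667.48, 20.8, 160.61], 'tcp_rot': [-179.92, 0.02, 134.92], 'ft_force': [-0.29, 0.35, -0.74], 'width': 0.6, 'joint_positions': [-3.3, 36.05, 75.5, -0.08, 68.49, -48.19]}
```

View pics/w3.png

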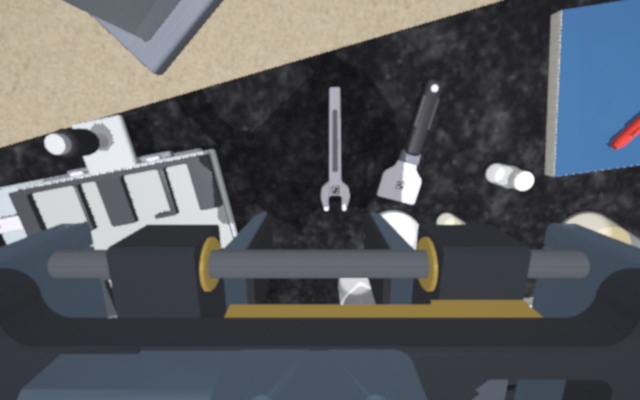

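Run:
```python
from h import *
c=load('wrist')
def tool(t,h,code,zt,zh,zc,cx):
    T,H,C=[px2w(c,*p,z) for p,z in((t,zt),(h,zh),(code,zc))]
    d=(H-T)[:2]; L=np.hypot(*d); u=d/L; a=np.degrees(np.arctan2(u[1],u[0]))
    print(T,H,C,'L',L.round(1),'ang',a.round(1),'mid',((T+H)/2)[:2],'mid from code',C[:2]-cx*u,'from tail',T[:2]+60*u, 'codeproj',((C-T)[:2]@u).round(1))
tool((335,88),(335,209),(336,190),6,8,8,38)
tool((434.5,85),(398,200),(400,184),6,3,3,44)
print('tray FL',px2w(c,213,152,51),'knobtop',px2w(c,61,145,89))
```

```text
[608.3 102.4   6. ] [692.4  20.2   8. ] [678.8  34.9   8. ] L 117.6 ang -44.3 mid [650.35  61.3 ] mid from code [651.62472186  61.46133012] from tail [651.20833391  60.4610577 ] codeproj 97.6
[672.4 170.    6. ] [732.8  72.3   3. ] [721.6  84.9   3. ] L 114.9 ang -58.3 mid [702.6  121.15] mid from code [698.46281989 122.32553803] from tail [703.95070015 118.96517542] codeproj 98.3
tray FL [573.9 -10.4  51. ] knobtop [501.2 -71.1  89. ]
```

Request:
{"api": "carry_out", "payload": {
  "targets": [
    [[-0.14, 0.34, -0.75, 0, 0, 0.02], [-0.14, 0.34, -0.8, 0, 0, 0.02], [-0.14, 0.34, -0.8, 0, 0, 0.02], [0, 0, -0.6, 0, 0, 0], [0, 0, 0, 0, 0, 0]]
  ]
}}

```text
clock: 6.35
tool_pos: [645.4, 59.5, 46.3]
tcp_rot: [180.0, 0.2, 135.6]
ft_force: [0.8, -0.8, 0.5]
width: 0.6
```

Run:
```python
from h import *
go(651.3,61.3,27,135.6)
```

```text
rows 1 [ 0.147  0.046 -0.481] rot [ 0.02   0.021 -0.005]
```

Request:
{"api": "carry_out", "payload": {
  "targets": [
    [[0.15, 0.05, -0.3, 0.02, 0.02, 0], [0.02, 0, -0.2, 0, 0, 0], [0, 0, 0, 0, 0, 0]]
  ]
}}

```text
clock: 6.65
tool_pos: [653.6, 60.3, 29.0]
tcp_rot: [179.9, 0.1, 135.6]
ft_force: [0.0, -0.0, 0.5]
width: 0.601
```

Request:
{"api": "carry_out", "payload": {
  "targets": [
    [[0, 0, 0, 0, 0, 0], [0, 0, 0, 0, 0, 0], [0, 0, 0, 0, 0, 0], [0, 0, 0, 0, 0, 0], [0, 0, 0, 0, 0, 0]]
  ],
  "claw": 0,
  "squeeze": 25
}}

```text
clock: 7.15
tool_pos: [655.2, 59.7, 31.6]
tcp_rot: [179.7, 0.3, 135.6]
ft_force: [0.0, -0.2, -0.4]
width: 0.194
```

Request:
{"api": "carry_out", "payload": {
  "targets": [
    [[-0.05, 0.02, -0.08, 0, 0, 0], [0, 0, 0, 0, 0, 0], [0, 0, 0, 0, 0, 0]]
  ]
}}

```text
clock: 7.45
tool_pos: [654.1, 60.3, 29.3]
tcp_rot: [179.6, 0.4, 135.6]
ft_force: [0.3, 0.4, -0.5]
width: 0.126
```

Request:
{"api": "carry_out", "payload": {
  "targets": [
    [[0, 0, 0.8, 0, 0, 0], [0, 0, 1, 0, 0, 0], [-0.2, -0.9, 0.8, 0, 0, 0.2], [-0.2, -0.95, 0.7, 0, 0, 0.2], [-0.25, -0.98, 0.2, 0, 0, 0.2], [-0.25, -0.98, 0, 0, 0, 0.2], [-0.25, -0.98, 0, 0, 0, 0.2], [-0.25, -0.98, 0, 0, 0, 0.2], [0, -0.3, 0, 0, 0, 0], [0, 0, 0, 0, 0, 0]]
  ]
}}

```text
clock: 8.45
tool_pos: [592.3, -189.2, 172.1]
tcp_rot: [179.8, 0.3, 146.5]
ft_force: [-0.3, 0.0, -0.9]
width: 0.122
```

Run:
```python
from h import *
st(); c=snap('wrist','w4.png')
```

```text
{'clock': 8.45, 'tool_pos': [592.35, -189.17, 172.07], 'tcp_rot': [179.81, 0.33, 146.48], 'ft_force': [-0.3, 0.04, -0.88], 'width': 0.12, 'joint_positions': [-23.28, 31.74, 82.33, 0.14, 65.57, -79.81]}
```

View pics/w4.png

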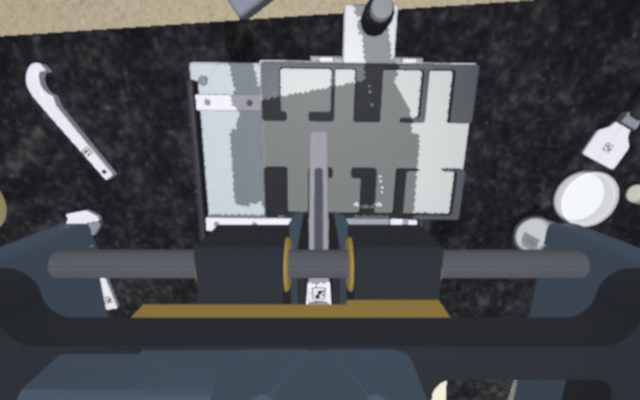

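Run:
```python
from h import *
c=load('wrist'); s=ctrl.read_state()
a=cv2.resize(c['img'][45:235,180:490],None,fx=2.55,fy=2.55,interpolation=cv2.INTER_CUBIC)
cv2.imwrite('pics/w4c.png',cv2.convertScaleAbs(a,alpha=1.5,beta=25))
zt=s['tool_pos'][2]-21.3
T,C=px2w(c,318.5,131.5,zt),px2w(c,318,292,zt); u=(C-T)[:2]; L=np.hypot(*u);u/=L
print(T,C,L,'ang',np.degrees(np.arctan2(u[1],u[0])),'mid-TCP along/perp',(T[:2]+60*u-s['tool_pos'][:2])@u,(T[:2]+60*u-s['tool_pos'][:2])@np.array([-u[1],u[0]]))
```

```text
[ 539.9 -154.2  150.7] [ 620.5 -207.9  150.7] 96.85065823214629 ang -33.67365980033636 mid-TCP along/perp -2.5231896083803305 -0.7106162279307513
```

View pics/w4c.png

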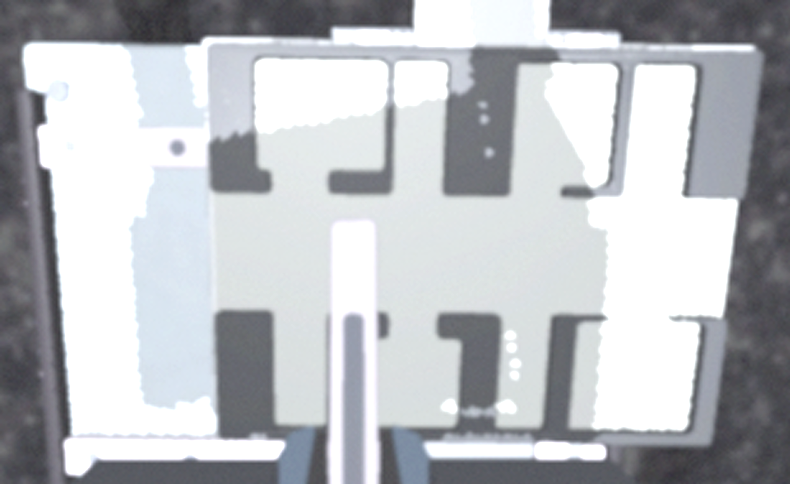

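Run:
```python
from h import *
c=load('wrist'); s=ctrl.read_state()
f=lambda U,V,z: px2w(c,180+U/2.55,45+V/2.55,z)[:2]
FR,FL,BL,BR=[f(*p,51) for p in((210,47),(762,52),(713,445),(217,437))]
print(FR,FL,BL,BR)
for a,b in((FR,FL),(BR,BL)): d=b-a; print(np.hypot(*d),np.degrees(np.arctan2(d[1],d[0]))-90)
for a,b in((FR,BR),(FL,BL)): d=b-a; print(np.hypot(*d),np.degrees(np.arctan2(d[1],d[0])))
m=(FR+FL+BL+BR)/4; print('centre',m)
for n,U,V in [('chF',420,196),('chB',245,312),('chB2',650,318),('chF2',230,193),('chF3',710,197)]: print(n,(f(U,V,51)-m)@ex)
for n,U,V,e in [('open front L/R',393,100,0),('',448,100,0),('scr',633,110,0),('',697,110,0),('open back R',333,330,0),('cal back',272,390,0),('cal back L',330,390,0)]: print(n,(f(U,V,51)-m)@ey,(f(U,V,45)-m)@ey)
```

```text
[ 472.3 -163.8] [571.2 -16.9] [681.6 -90.4] [ 579.4 -238.9]
177.08986419329597 -33.95029715488568
180.26949270467261 -34.5363507739416
130.8068041043737 -35.03866922273899
132.6288430168943 -33.65412287604477
centre [ 576.125 -127.5  ]
chF -20.016867394921242
chB 20.069115450893303
chB2 19.822286706017447
chF2 -19.866670127897862
chF3 -21.367186405074115
open front L/R -29.70827038563004 -29.440357167226757
 -11.821368429606183 -11.110523488369093
scr 48.72997348074967 50.85712284270331
 69.72249412996301 72.21016259588819
open back R -48.466528099926656 -48.50787882356002
cal back -69.87428895590033 -70.51830000673881
cal back L -49.242287410658584 -49.38672611497077
```

Request:
{"api": "carry_out", "payload": {
  "targets": [
    [[-0.2, 0.37, -0.4, 0, 0, -0.03], [-0.2, 0.37, -0.7, 0, 0, -0.03], [-0.2, 0.37, -0.7, 0, 0, -0.03], [0, 0, -0.3, 0, 0, 0], [0, 0, 0, 0, 0, 0]]
  ]
}}

```text
clock: 9.0
tool_pos: [569.3, -135.9, 85.8]
tcp_rot: [179.7, 0.4, 145.9]
ft_force: [0.4, -0.1, -0.9]
width: 0.125
```

Run:
```python
from h import *
st();go(567.1,-145.1,74.3,145.6)
```

```text
{'clock': 9.0, 'tool_pos': [569.31, -135.92, 85.84], 'tcp_rot': [179.74, 0.37, 145.9], 'ft_force': [0.4, -0.12, -0.89], 'width': 0.12, 'joint_positions': [-19.36, 35.62, 92.06, 0.21, 51.9, -75.4]}
rows 1 [-0.055 -0.23  -0.288] rot [-0.001  0.053 -0.035]
```

Request:
{"api": "carry_out", "payload": {
  "targets": [
    [[-0.05, -0.23, 0, 0, 0.05, -0.03], [0, 0, 0, 0, 0, 0], [0, 0, 0, 0, 0, 0]]
  ]
}}

```text
clock: 9.3
tool_pos: [569.6, -146.3, 88.0]
tcp_rot: [180.0, 0.2, 145.7]
ft_force: [-1.0, -0.1, -1.2]
width: 0.123
```

Request:
{"api": "carry_out", "payload": {
  "targets": [
    [[-0.07, 0.03, -0.1, 0, 0, 0], [0, 0, -0.1, 0, 0, 0]]
  ]
}}

```text
clock: 9.5
tool_pos: [567.8, -146.1, 81.2]
tcp_rot: [179.9, 0.4, 145.6]
ft_force: [-0.2, 0.1, -0.5]
width: 0.128
```

Request:
{"api": "carry_out", "payload": {
  "targets": [
    [[-0.02, 0.03, -0.08, 0, 0, 0], [0, 0, -0.08, 0, 0, 0], [0, 0, -0.04, 0, 0, 0]]
  ]
}}

```text
clock: 9.8
tool_pos: [567.7, -145.4, 73.8]
tcp_rot: [179.9, 0.5, 145.6]
ft_force: [-4.1, -1.3, 37.9]
width: 0.124
```

Request:
{"api": "carry_out", "payload": {
  "targets": [
    [[0, 0, 0.03, 0, 0, 0], [0, 0, 0, 0, 0, 0], [0, 0, 0, 0, 0, 0], [0, 0, 0.6, 0, 0, 0], [0, 0, 1, 0, 0, 0], [0, 0, 1, 0, 0, 0]]
  ],
  "claw": 0.28
}}

```text
clock: 10.4
tool_pos: [564.2, -144.0, 175.9]
tcp_rot: [-180.0, -0.1, 145.6]
ft_force: [-0.6, -0.4, -0.1]
width: 0.281
```

Request:
{"api": "carry_out", "payload": {
  "targets": [
    [[0.68, 0.92, 0, 0, 0, -0.46], [0.68, 0.92, 0, 0, 0, -0.46], [0.68, 0.92, 0, 0, 0, -0.46], [0.68, 0.92, -0.1, 0, 0, -0.46], [0.68, 0.92, -0.2, 0, 0, -0.46], [0.6, 0.8, -0.2, 0, 0, -0.46], [0.1, 0.1, 0, 0, 0, 0], [0, 0, 0, 0, 0, 0]]
  ],
  "claw": 0.5
}}

```text
clock: 11.2
tool_pos: [736.0, 84.4, 160.2]
tcp_rot: [179.8, 0.4, 120.8]
ft_force: [-0.6, -1.0, -0.2]
width: 0.497
```

Run:
```python
from h import *
st(); c=snap('wrist','w5.png')
```

```text
{'clock': 11.2, 'tool_pos': [736.02, 84.42, 160.22], 'tcp_rot': [179.77, 0.41, 120.79], 'ft_force': [-0.58, -0.96, -0.18], 'width': 0.5, 'joint_positions': [2.04, 41.63, 63.62, -0.26, 74.36, -28.68]}
```

View pics/w5.png

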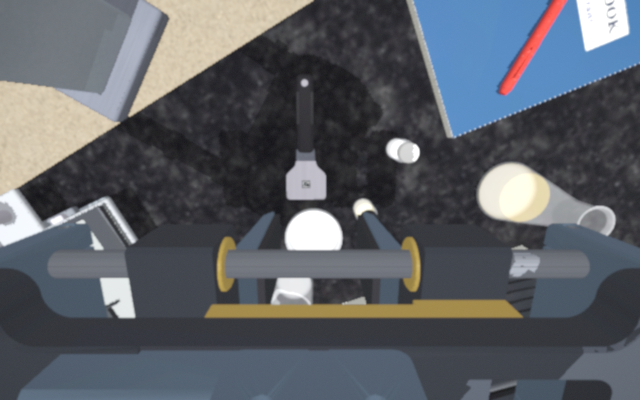

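```bash
cat >> h.py <<'E'
def tool(c,t,h,code,zt,zh,zc,cx):
    T,H,C=[px2w(c,*p,z) for p,z in((t,zt),(h,zh),(code,zc))]
    d=(H-T)[:2]; L=np.hypot(*d); u=d/L; a=np.degrees(np.arctan2(u[1],u[0]))
    print(T,H,C,'L',L.round(1),'ang',a.round(1),'mid',((T+H)/2)[:2],'from code',(C[:2]-cx*u).round(1),'from tail',(T[:2]+60*u).round(1))
E
python3 - <<'E'
from h import *
c=load('wrist'); tool(c,(304.5,78.5),(306,199),(306,184),8,3,3,44)
go(702,121,27,121.5)
E
```

```text
[671.4 169.8   8. ] [730.9  70.2   3. ] [722.9  83.9   3. ] L 116.0 ang -59.1 mid [701.15 120.  ] from code [700.3 121.7] from tail [702.2 118.3]
rows 4 [-0.21   0.231 -0.832] rot [0.007 0.011 0.021]
```

Request:
{"api": "carry_out", "payload": {
  "targets": [
    [[-0.2, 0.21, -0.75, 0, 0, 0], [-0.22, 0.22, -0.8, 0, 0, 0], [-0.22, 0.22, -0.8, 0, 0, 0], [-0.22, 0.22, -0.65, 0, 0, 0], [0, 0, 0, 0, 0, 0]]
  ]
}}

```text
clock: 11.75
tool_pos: [698.2, 112.7, 39.7]
tcp_rot: [179.7, 0.5, 120.6]
ft_force: [-0.9, -0.6, 0.6]
width: 0.503
```

Run:
```python
from h import *
go(701.3,120.2,28,121)
```

```text
rows 1 [ 0.078  0.186 -0.291] rot [0.034 0.064 0.046]
```

Request:
{"api": "carry_out", "payload": {
  "targets": [
    [[0.08, 0.19, -0.2, 0.03, 0.06, 0.04], [0, 0, -0.05, 0, 0, 0], [0, 0, 0, 0, 0, 0]]
  ]
}}

```text
clock: 12.05
tool_pos: [703.9, 118.3, 32.7]
tcp_rot: [179.8, 0.1, 120.9]
ft_force: [-0.1, -0.6, -0.3]
width: 0.495
```

Run:
```python
from h import *
st();go(701.3,120.2,28,121)
```

```text
{'clock': 12.05, 'tool_pos': [703.9, 118.28, 32.73], 'tcp_rot': [179.82, 0.12, 120.9], 'ft_force': [-0.1, -0.58, -0.31], 'width': 0.5, 'joint_positions': [4.76, 47.61, 73.29, -0.03, 58.89, -26.12]}
rows 1 [-0.065  0.048 -0.118] rot [0.001 0.025 0.012]
```

Close while making the small correction.

Request:
{"api": "carry_out", "payload": {
  "targets": [
    [[-0.07, 0.05, -0.14, 0, 0.02, 0], [0, 0, -0.03, 0, 0, 0], [0, 0, 0, 0, 0, 0], [-0.02, 0.02, -0.02, 0, 0, 0], [0, 0, 0, 0, 0, 0], [0, 0, -0.02, 0, 0, 0], [0, 0, 0, 0, 0, 0]]
  ],
  "claw": 0
}}

```text
clock: 12.75
tool_pos: [702.4, 120.4, 27.4]
tcp_rot: [179.7, 0.2, 120.9]
ft_force: [-0.2, -0.9, 0.1]
width: 0.195
```

Request:
{"api": "carry_out", "payload": {
  "targets": [
    [[0, 0, 0.8, 0, 0, 0], [0, 0, 1, 0, 0, 0], [-0.1, -0.3, 1, 0, 0, 0.4], [-0.2, -0.9, 0.5, 0, 0, 0.4], [-0.25, -0.98, 0.2, 0, 0, 0.4], [-0.25, -0.98, 0, 0, 0, 0.4], [-0.25, -0.98, 0, 0, 0, 0.4], [-0.25, -0.95, 0, 0, 0, 0.4], [-0.1, -0.3, 0, 0, 0, 0.4], [0, 0, 0, 0, 0, 0]]
  ]
}}

```text
clock: 13.75
tool_pos: [641.6, -100.9, 171.8]
tcp_rot: [179.8, 0.2, 146.1]
ft_force: [-0.3, 0.2, -1.3]
width: 0.194
```

Run:
```python
from h import *
st(); c=snap('wrist','w6.png')
```

```text
{'clock': 13.75, 'tool_pos': [641.65, -100.94, 171.82], 'tcp_rot': [179.85, 0.25, 146.06], 'ft_force': [-0.28, 0.17, -1.31], 'width': 0.19, 'joint_positions': [-14.24, 33.85, 78.05, 0.07, 67.82, -70.32]}
```

View pics/w6.png

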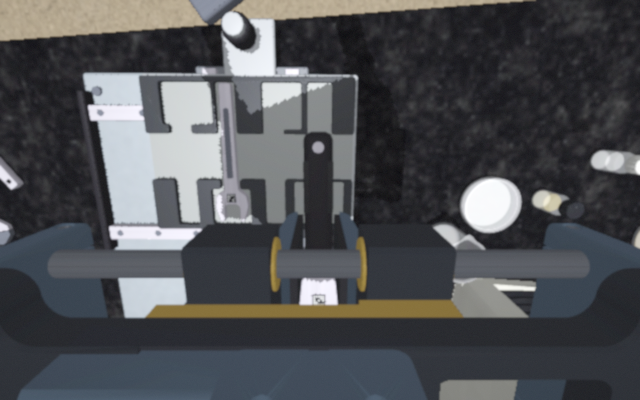

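Run:
```python
from h import *
c=load('wrist'); s=ctrl.read_state(); p=s['tool_pos']
T=px2w(c,318,132.5,p[2]-15.4)[:2];C=px2w(c,319,300,p[2]-24.4)[:2]
u=C-T;L=np.hypot(*u);u/=L;v=np.array([-u[1],u[0]])
print('L',L,'ang',np.degrees(np.arctan2(u[1],u[0])))
for m in (T+60*u,C-44*u): print('mid-TCP',(m-p[:2])@u,(m-p[:2])@v)
FL,FR=px2w(c,358,77,51)[:2],px2w(c,142,77,51)[:2]
print(FL,FR,(FL+FR)/2+67*ex)
tool(c,(225,83),(234,219),(232.5,199),53,53,53,38); print('pocket open',np.array([576.1,-127.6])-20*ey)
go(610.1,-78.2,90,145.6)
```

```text
L 103.95099807120663 ang -33.58305845707387
mid-TCP -2.4847962307530085 -0.5064172271973149
mid-TCP -2.533798159546345 -0.5064172271973001
[573.9 -15.4] [ 474.7 -163. ] [ 579.51645464 -127.14921787]
[ 516.9 -108.9   53. ] [ 613.9 -174.9   53. ] [ 598.1 -164.4   53. ] L 117.3 ang -34.2 mid [ 565.4 -141.9] from code [ 566.7 -143. ] from tail [ 566.5 -142.7]
pocket open [ 564.77187526 -144.08252377]
rows 3 [-0.265  0.183 -0.682] rot [ 0.     0.011 -0.014]
```

Request:
{"api": "carry_out", "payload": {
  "targets": [
    [[-0.24, 0.18, -0.65, 0, 0.01, -0.02], [-0.24, 0.18, -0.65, 0, 0.01, -0.02], [-0.24, 0.18, -0.65, 0, 0.01, -0.02], [0, 0, -0.1, 0, 0, 0], [0, 0, 0, 0, 0, 0]]
  ]
}}

```text
clock: 14.3
tool_pos: [614.9, -72.7, 88.6]
tcp_rot: [179.9, 0.2, 145.1]
ft_force: [-0.1, -0.3, 0.3]
width: 0.194
```

Run:
```python
from h import *
st();go(613,-79,80,145.5)
```

```text
{'clock': 14.3, 'tool_pos': [614.93, -72.72, 88.6], 'tcp_rot': [179.86, 0.18, 145.11], 'ft_force': [-0.13, -0.35, 0.26], 'width': 0.19, 'joint_positions': [-12.3, 37.52, 86.7, 0.08, 55.56, -67.45]}
rows 1 [-0.048 -0.157 -0.215] rot [-0.002  0.026  0.046]
```

Request:
{"api": "carry_out", "payload": {
  "targets": [
    [[-0.05, -0.16, 0, 0, 0.02, 0.04], [0, 0, -0.05, 0, 0, 0], [0, 0, -0.05, 0, 0, 0]]
  ]
}}

```text
clock: 14.6
tool_pos: [615.8, -79.7, 87.4]
tcp_rot: [179.9, 0.3, 145.5]
ft_force: [-1.5, 0.8, -0.8]
width: 0.198
```

Request:
{"api": "carry_out", "payload": {
  "targets": [
    [[-0.08, 0.02, -0.1, 0, 0, 0], [0, 0, -0.08, 0, 0, 0]]
  ]
}}

```text
clock: 14.8
tool_pos: [613.3, -79.5, 80.8]
tcp_rot: [179.8, 0.4, 145.4]
ft_force: [0.7, 0.3, -0.8]
width: 0.199
```

Request:
{"api": "carry_out", "payload": {
  "targets": [
    [[0, 0.01, -0.1, 0, 0, 0], [0, 0, -0.07, 0, 0, 0], [0, 0, -0.03, 0, 0, 0]]
  ]
}}

```text
clock: 15.1
tool_pos: [612.8, -79.3, 72.2]
tcp_rot: [179.9, 0.4, 145.4]
ft_force: [-3.9, 0.1, 12.7]
width: 0.195
```

Request:
{"api": "carry_out", "payload": {
  "targets": [
    [[0, 0, 0.03, 0, 0, 0], [0, 0, 0, 0, 0, 0], [0, 0, 0.6, 0, 0, 0], [0, 0, 1, 0, 0, 0], [0, 0, 1, 0, 0, 0], [-0.3, -0.4, 1, 0, 0, 0], [-0.6, -0.85, 0.7, 0, 0, 0], [-0.6, -0.9, 0, 0, 0, 0], [-0.6, -0.9, 0, 0, 0, 0], [-0.6, -0.9, 0, 0, 0, 0]]
  ],
  "claw": 0.36
}}

```text
clock: 16.1
tool_pos: [503.9, -237.4, 252.6]
tcp_rot: [179.8, 0.6, 145.9]
ft_force: [0.3, -1.1, 0.3]
width: 0.362
```

Request:
{"api": "carry_out", "payload": {
  "targets": [
    [[-0.2, -0.95, 0, 0, 0, 0.15], [0.25, -0.95, 0, 0, 0, 0.15], [0.3, -0.95, 0, 0, 0, 0.15], [0.35, -0.9, 0, 0, 0, 0.15], [0.4, -0.9, -0.5, 0, 0, 0.15], [0.35, -0.7, -0.8, 0, 0, 0.15], [0, 0, -0.7, 0, 0, 0], [0, 0, 0, 0, 0, 0]]
  ],
  "claw": 0.55
}}

```text
clock: 16.9
tool_pos: [559.7, -465.8, 172.2]
tcp_rot: [179.9, 1.0, 153.6]
ft_force: [-1.1, 0.1, -0.6]
width: 0.548
```

Run:
```python
from h import *
st(); c=snap('wrist','w7.png')
```

```text
{'clock': 16.9, 'tool_pos': [559.67, -465.76, 172.17], 'tcp_rot': [179.86, 1.04, 153.57], 'ft_force': [-1.09, 0.1, -0.64], 'width': 0.55, 'joint_positions': [-44.67, 39.68, 65.79, 0.48, 73.59, -108.37]}
```

View pics/w7.png

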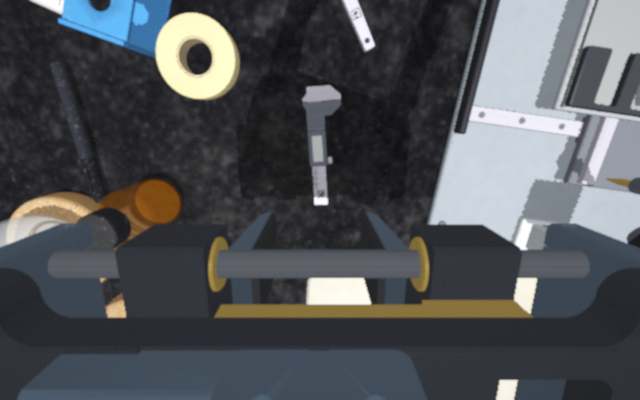

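Run:
```python
from h import *
c=load('wrist'); g=cv2.cvtColor(c['img'],cv2.COLOR_BGR2GRAY).astype(float)
for r in range(80,212,6):
    x=g[r,295:350]; on=np.where(x>75)[0]; print(r, (on.min()+295,on.max()+295,len(on)) if len(on) else None)
for r in range(184,208): print(r,g[r,312:330].astype(int))
```

```text
80 None
86 (np.int64(307), np.int64(332), 26)
92 (np.int64(306), np.int64(339), 34)
98 (np.int64(302), np.int64(340), 39)
104 (np.int64(303), np.int64(339), 37)
110 (np.int64(306), np.int64(334), 29)
116 (np.int64(307), np.int64(324), 18)
122 (np.int64(307), np.int64(324), 18)
128 (np.int64(308), np.int64(324), 17)
134 (np.int64(308), np.int64(324), 17)
140 (np.int64(309), np.int64(324), 16)
146 (np.int64(309), np.int64(325), 17)
152 (np.int64(310), np.int64(325), 16)
158 (np.int64(310), np.int64(332), 23)
164 (np.int64(311), np.int64(326), 16)
170 (np.int64(312), np.int64(326), 15)
176 (np.int64(312), np.int64(326), 15)
182 (np.int64(313), np.int64(326), 14)
188 (np.int64(313), np.int64(327), 15)
194 (np.int64(313), np.int64(327), 15)
200 (np.int64(313), np.int64(328), 16)
206 None
184 [ 52  94 125 133 134 139 151 158 160 162 163 162 161 155 133  79  40  35]
185 [ 57 100 131 135 129 140 155 159 161 162 163 162 160 156 135  78  38  33]
186 [ 58 109 143 142 134 143 156 160 162 161 162 162 161 157 135  81  38  34]
187 [ 54 107 139 142 140 149 157 160 160 161 162 161 160 157 136  81  39
[... 829 characters left out ...]
8 235 241 247 242 222 180 106  53]
199 [ 54 131 215 253 254 251 249 251 251 252 252 253 254 251 240 206 130  56]
200 [ 52 130 215 253 255 253 252 253 254 254 254 254 254 253 246 216 138  58]
201 [ 50 128 213 252 255 253 253 253 254 254 254 254 254 253 247 219 141  57]
202 [ 47 124 210 249 254 253 252 253 253 254 254 255 255 254 249 220 143  58]
203 [ 46 114 198 240 248 246 245 245 245 246 249 251 252 250 242 208 129  56]
204 [ 41  87 158 201 211 209 205 203 202 203 207 212 213 211 201 163  96  50]
205 [ 37  54  93 127 138 134 128 120 119 119 122 124 125 125 117  90  57  46]
206 [37 38 47 58 63 62 59 52 53 50 52 50 49 51 50 48 48 49]
207 [42 42 37 40 40 41 41 42 44 44 44 43 44 41 44 46 49 49]
```

Run:
```python
from h import *
c=load('wrist'); tool(c,(313.6,84),(320.7,205),(320.5,193),5,5,5,48)
tool(c,(315.5,116),(320.4,200),(316.7,140),9,5,9,0)
go(525,-442,28,153)
```

```text
[ 467.  -424.3    5. ] [ 579.6 -472.3    5. ] [ 567.6 -466.6    5. ] L 122.4 ang -23.1 mid [ 523.3 -448.3] from code [ 523.4 -447.8] from tail [ 522.2 -447.8]
[ 494.6 -436.     9. ] [ 574.4 -470.1    5. ] [ 515.9 -445.3    9. ] L 86.8 ang -23.1 mid [ 534.5  -453.05] from code [ 515.9 -445.3] from tail [ 549.8 -459.6]
rows 4 [-0.221  0.152 -0.916] rot [ 0.013  0.032 -0.017]
```

Request:
{"api": "carry_out", "payload": {
  "targets": [
    [[-0.2, 0.1, -0.8, 0, 0.03, 0.1], [-0.22, 0.1, -0.85, 0, 0.03, 0.1], [-0.22, 0.1, -0.85, 0, 0, 0.1], [-0.2, 0.1, -0.7, 0, 0, 0.1], [0, 0, 0, 0, 0, 0]]
  ]
}}

```text
clock: 17.45
tool_pos: [529.9, -450.8, 55.0]
tcp_rot: [-179.6, 1.5, 157.3]
ft_force: [-0.1, 0.2, 0.6]
width: 0.551
```

Run:
```python
from h import *
go(523.2,-448,28,156.9)
```

```text
rows 1 [-0.167  0.069 -0.674] rot [ 0.112  0.143 -0.042]
```

Request:
{"api": "carry_out", "payload": {
  "targets": [
    [[-0.1, 0.04, -0.3, 0.1, 0.14, -0.04], [-0.07, 0.03, -0.3, 0, 0, 0], [0, 0, 0, 0, 0, 0]]
  ]
}}

```text
clock: 17.75
tool_pos: [525.9, -449.8, 35.5]
tcp_rot: [-179.8, 0.4, 156.9]
ft_force: [-0.5, 0.2, -0.2]
width: 0.551
```

Run:
```python
from h import *
st();go(523.2,-448,28,156.9)
```

```text
{'clock': 17.75, 'tool_pos': [525.87, -449.76, 35.55], 'tcp_rot': [-179.77, 0.35, 156.86], 'ft_force': [-0.5, 0.21, -0.17], 'width': 0.55, 'joint_positions': [-45.45, 45.96, 77.06, -0.09, 56.57, -112.25]}
rows 1 [-0.067  0.044 -0.189] rot [0.04  0.027 0.005]
```

Request:
{"api": "carry_out", "payload": {
  "targets": [
    [[-0.07, 0.05, -0.2, 0.04, 0.03, 0], [0, 0, -0.04, 0, 0, 0], [0, 0, 0, 0, 0, 0], [-0.02, 0.01, -0.02, 0, 0, 0], [0, 0, 0, 0, 0, 0], [0, 0, -0.02, 0, 0, 0], [0, 0, 0, 0, 0, 0]]
  ],
  "claw": 0
}}

```text
clock: 18.45
tool_pos: [523.7, -448.6, 26.6]
tcp_rot: [-179.9, 0.2, 156.8]
ft_force: [0.5, 0.0, -0.5]
width: 0.196
```

Request:
{"api": "carry_out", "payload": {
  "targets": [
    [[0, 0, 0.8, 0, 0, 0], [0, 0, 1, 0, 0, 0], [0, 0.3, 1, 0, 0, -0.22], [0.1, 0.9, 0.6, 0, 0, -0.22], [0.2, 0.98, 0.2, 0, 0, -0.22], [0.2, 0.98, 0, 0, 0, -0.22], [0.25, 0.98, 0, 0, 0, -0.22], [0.25, 0.98, 0, 0, 0, -0.22], [0.25, 0.6, 0, 0, 0, 0], [0, 0, 0, 0, 0, 0]]
  ]
}}

```text
clock: 19.45
tool_pos: [573.3, -211.8, 176.8]
tcp_rot: [180.0, 0.4, 144.8]
ft_force: [-1.0, -0.3, -1.3]
width: 0.193
```

Run:
```python
from h import *
st(); c=snap('wrist','w8.png')
```

```text
{'clock': 19.45, 'tool_pos': [573.31, -211.82, 176.83], 'tcp_rot': [179.96, 0.37, 144.83], 'ft_force': [-1.0, -0.28, -1.32], 'width': 0.19, 'joint_positions': [-25.86, 30.65, 83.63, -0.03, 65.35, -80.68]}
```

View pics/w8.png

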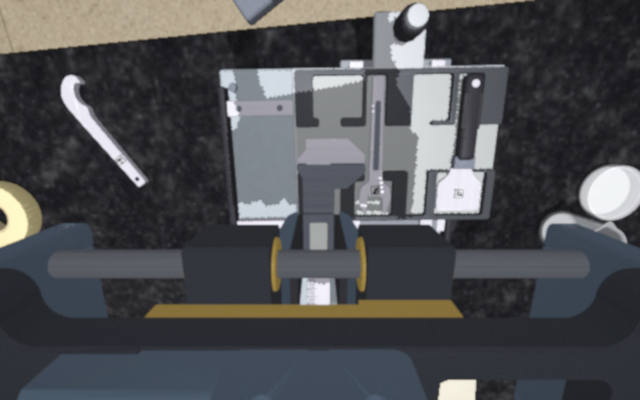

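Run:
```python
from h import *
c=load('wrist'); p=ctrl.read_state()['tool_pos']; g=cv2.cvtColor(c['img'],cv2.COLOR_BGR2GRAY)
for r in (205,195,215): print(r,g[r,290:350].tolist())
print([ (r,int(g[r,318])) for r in range(130,215,3)], g[134:146,325].tolist())
for r in (290,296,300): print(r,g[r,290:345].tolist())
FL,FR=px2w(c,507,67,51)[:2],px2w(c,296,66,51)[:2]; print(FL,FR,'ctr',(FL+FR)/2+67*ex)
o=px2w(c,376,190,53)[:2]; s=px2w(c,458,193.5,48)[:2]
print('from open',o-38*ex+20*ey,'from scr',s-44*ex-60*ey)
```

```text
205 [191, 197, 203, 202, 198, 188, 159, 133, 106, 70, 52, 54, 62, 75, 85, 86, 86, 86, 87, 86, 88, 87, 85, 85, 86, 86, 87, 85, 86, 86, 87, 87, 87, 86, 86, 86, 85, 86, 85, 86, 87, 85, 88, 94, 110, 125, 130, 129, 127, 114, 85, 59, 51, 52, 52, 54, 53, 52, 53, 53]
195 [134, 134, 134, 135, 134, 133, 132, 123, 93, 61, 54, 56, 66, 80, 87, 87, 89, 87, 87, 87, 88, 89, 87, 87, 87, 88, 88, 87, 88, 88, 86, 87, 87, 89, 87, 88, 88, 87, 86, 87, 87, 87, 88, 92, 108, 125, 130, 130, 127, 114, 84, 60, 52, 52, 52, 54, 54, 52, 52, 52]
215 [102, 86, 79, 76, 77, 75, 73, 70, 58, 43, 40, 43, 54, 72, 82, 84, 83, 84, 83, 84, 86, 87, 87, 86, 86, 85, 86, 88, 86, 85, 85, 86, 88, 86, 85, 84, 84, 84, 85, 86, 88, 86, 82, 74, 61, 54, 56, 53, 57, 64, 72, 76, 76, 75, 76, 75, 74, 73, 69, 63]
[(130, 135), (133, 135), (136, 133), (139, 156), (142, 163), (145, 162), (148, 159), (151, 161), (154, 161), (157, 160), (160, 159), (163, 152), (166, 93), (169, 89), (172, 90), (175, 90), (178, 87), (181, 89), (184, 89), (187, 88), (190, 92), (193, 88), (196, 88), (199, 90), (202, 89), (205, 86), (208, 90), (211, 90), (214, 80)] [13
[... 283 characters left out ...]
1, 40, 39, 45, 50, 51, 51, 53, 52]
296 [57, 52, 52, 51, 52, 52, 49, 47, 42, 76, 142, 189, 206, 209, 210, 207, 199, 191, 202, 208, 206, 204, 204, 206, 213, 219, 229, 238, 240, 241, 242, 242, 243, 243, 243, 242, 241, 241, 236, 213, 164, 134, 132, 132, 130, 121, 96, 57, 39, 44, 51, 50, 51, 52, 52]
300 [60, 54, 52, 50, 51, 51, 50, 48, 47, 94, 163, 200, 209, 209, 209, 209, 210, 215, 217, 210, 209, 208, 207, 210, 222, 236, 240, 239, 239, 240, 241, 242, 242, 242, 242, 241, 240, 240, 235, 212, 162, 134, 134, 133, 134, 130, 111, 71, 44, 45, 50, 52, 52, 51, 53]
[572.3 -18.5] [ 470.5 -161.9] ctr [ 576.61645464 -128.14921787]
from open [ 577.61132957 -126.29403922] from scr [ 575.75407349 -127.82569689]
```

Run:
```python
from h import *
c=load('wrist'); s=ctrl.read_state(); p=s['tool_pos']
z=p[2]-21.6; a=np.radians(s['tcp_rot'][2]+180); u=np.array([np.cos(a),np.sin(a)]); v=np.array([-u[1],u[0]])
for uu,vv in((325,137.5),(312,137.5),(302.3,205),(333.5,205),(300,300),(330,300),(336.5,300)):
    q=px2w(c,uu,vv,z)[:2]-p[:2]; print(uu,vv,(q@u).round(1),(q@v).round(1))
# same bias check with finger pads: none
go(577-60*ey[0],-127.2-60*ey[1],80,145.5)
```

```text
325 137.5 -60.1 4.9
312 137.5 -60.1 -2.2
302.3 205 -22.2 -7.9
333.5 205 -22.2 10.0
300 300 39.3 -10.0
330 300 39.4 8.6
336.5 300 39.3 12.7
rows 3 [-0.249  0.303 -0.806] rot [0.008 0.012 0.027]
```

Request:
{"api": "carry_out", "payload": {
  "targets": [
    [[-0.22, 0.24, -0.65, 0, 0.01, 0.03], [-0.22, 0.24, -0.65, 0, 0.01, 0.03], [-0.22, 0.24, -0.65, 0, 0.01, 0.02], [0, 0, -0.15, 0, 0, 0], [0, 0, 0, 0, 0, 0]]
  ]
}}

```text
clock: 20.0
tool_pos: [546.2, -188.2, 91.9]
tcp_rot: [-179.8, 0.4, 145.4]
ft_force: [0.2, -0.3, 0.1]
width: 0.192
```

Run:
```python
from h import *
st();go(543.1,-177,80,145.5)
```

```text
{'clock': 20.0, 'tool_pos': [546.24, -188.19, 91.91], 'tcp_rot': [-179.84, 0.42, 145.43], 'ft_force': [0.2, -0.33, 0.08], 'width': 0.19, 'joint_positions': [-24.8, 34.69, 92.86, -0.29, 52.06, -80.04]}
rows 1 [-0.079  0.28  -0.298] rot [0.043 0.03  0.009]
```

Request:
{"api": "carry_out", "payload": {
  "targets": [
    [[-0.06, 0.25, -0.05, 0.04, 0.03, 0.01], [0, 0, -0.05, 0, 0, 0], [0, 0, -0.03, 0, 0, 0]]
  ]
}}

```text
clock: 20.3
tool_pos: [545.9, -179.8, 89.0]
tcp_rot: [180.0, 0.2, 145.4]
ft_force: [0.5, -0.9, -1.3]
width: 0.195
```

Request:
{"api": "carry_out", "payload": {
  "targets": [
    [[-0.08, 0.07, -0.12, 0, 0, 0], [0, 0, -0.08, 0, 0, 0]]
  ]
}}

```text
clock: 20.5
tool_pos: [543.4, -177.4, 81.6]
tcp_rot: [179.9, 0.4, 145.4]
ft_force: [0.2, 0.6, -0.7]
width: 0.197
```

Request:
{"api": "carry_out", "payload": {
  "targets": [
    [[0, 0.01, -0.1, 0, 0, 0], [0, 0, -0.08, 0, 0, 0], [0, 0, -0.05, 0, 0, 0]]
  ]
}}

```text
clock: 20.8
tool_pos: [543.4, -177.0, 71.6]
tcp_rot: [180.0, 0.4, 145.4]
ft_force: [0.1, 0.6, -0.4]
width: 0.193
```

Request:
{"api": "carry_out", "payload": {
  "targets": [
    [[0, 0, -0.04, 0, 0, 0], [0, 0, -0.02, 0, 0, 0]]
  ]
}}

```text
clock: 21.0
tool_pos: [544.8, -177.9, 70.9]
tcp_rot: [179.9, 0.6, 145.5]
ft_force: [-3.1, 1.0, 17.3]
width: 0.191
```

Run:
```python
from h import *
c=load('wrist')
E,C,H=[px2w(c,*q,8)[:2] for q in((145.5,184.5),(120.5,160),(66,78))]
u=(E-C)/np.hypot(*(E-C)); print(E,C,H,np.hypot(*(E-C)),np.hypot(*(E-H)),np.degrees(np.arctan2(u[1],u[0])),'mid',E-60*u, C-28*u)
```

```text
[ 465.2 -359.4] [ 431.2 -362.7] [ 343.  -349.5] 34.15977166200032 122.60036704675886 5.543696494731994 mid [ 405.48063126 -365.19629167] [ 403.33096125 -365.40493611]
```

Request:
{"api": "carry_out", "payload": {
  "targets": [
    [[0, 0, 0.02, 0, 0, 0], [0, 0, 0, 0, 0, 0], [0, 0, 0.6, 0, 0, 0], [0, 0, 1, 0, 0, 0.4], [-0.3, -0.6, 0.8, 0, 0, 0.6], [-0.45, -0.9, 0, 0, 0, 0.6], [-0.45, -0.9, 0, 0, 0, 0.6], [-0.45, -0.9, 0, 0, 0, 0.6], [-0.45, -0.9, 0, 0, 0, 0.6], [-0.1, -0.2, 0, 0, 0, 0.5]]
  ],
  "claw": 0.31
}}

```text
clock: 22.0
tool_pos: [453.9, -358.6, 171.3]
tcp_rot: [-179.9, 0.6, -179.5]
ft_force: [1.2, 1.3, -0.3]
width: 0.312
```

Request:
{"api": "carry_out", "payload": {
  "targets": [
    [[0, 0, 0, 0, 0, 0.1], [0, 0, 0, 0, 0, 0]]
  ],
  "claw": 0.5
}}

```text
clock: 22.2
tool_pos: [453.1, -359.8, 170.9]
tcp_rot: [-179.9, 0.6, -178.8]
ft_force: [-0.4, 0.7, -0.6]
width: 0.453
```

Run:
```python
from h import *
st(); c=snap('wrist','w9.png'); g=cv2.cvtColor(c['img'],cv2.COLOR_BGR2GRAY)
m=(g>85).astype(np.uint8); n,l,s,ce=cv2.connectedComponentsWithStats(m)
for i in range(1,n):
    if 300<s[i][4]<8000: print(s[i],ce[i].round(1))
print(w2px(c,(404,-364,4)),w2px(c,(464,-361,8)),w2px(c,(345,-349,8)))
```

```text
{'clock': 22.2, 'tool_pos': [453.07, -359.85, 170.88], 'tcp_rot': [-179.88, 0.62, -178.79], 'ft_force': [-0.36, 0.69, -0.61], 'width': 0.45, 'joint_positions': [-44.57, 28.61, 88.88, 0.4, 61.99, -135.98]}
[ 310   73   32  125 1861] [319.2 127.7]
[   0  181  140  101 6285] [ 61.2 241.7]
[479 378  35  22 487] [493.5 387.3]
[315.8 140.2] [317.5 198.4] [332.7  77.9]
```

Run:
```python
from h import *
c=load('wrist'); g=cv2.cvtColor(c['img'],cv2.COLOR_BGR2GRAY)
R=[]
for r in range(74,199,4):
    on=np.where(g[r,300:350]>85)[0]+300
    if len(on): print(r,on.min(),on.max(),len(on),end=' | ')
    if 100<r<195 and len(on): R.append((r,(on.min()+on.max())/2))
print()
R=np.array(R); k=np.polyfit(R[:,0],R[:,1],1); print(k)
x=lambda r: np.polyval(k,r)
for z in(8,4): tool(c,(x(73),73),(x(197.3),197.3),(x(168),168),z,z,z,28)
print(g[155:185,int(round(x(170)))].tolist())
```

```text
74 326 336 11 | 78 319 340 22 | 82 316 341 26 | 86 313 341 26 | 90 312 328 17 | 94 311 326 16 | 98 311 325 15 | 102 311 326 16 | 106 310 327 18 | 110 310 327 18 | 114 310 325 16 | 118 310 324 15 | 122 310 324 15 | 126 310 324 15 | 130 310 324 15 | 134 310 324 15 | 138 310 323 14 | 142 310 323 14 | 146 310 323 14 | 150 310 323 14 | 154 310 323 14 | 158 310 322 13 | 162 311 322 12 | 166 311 322 12 | 170 311 322 12 | 174 311 322 12 | 178 311 322 12 | 182 311 321 11 | 186 311 321 11 | 190 311 321 8 | 194 311 321 11 | 
[-2.31521739e-02  3.20218188e+02]
[ 340.9 -362.6    8. ] [ 462.9 -363.     8. ] [ 431.8 -362.9    8. ] L 122.0 ang -0.2 mid [ 401.9 -362.8] from code [ 403.8 -362.8] from tail [ 400.9 -362.8]
[ 340.4 -362.7    4. ] [ 463.9 -363.     4. ] [ 432.4 -362.9    4. ] L 123.5 ang -0.1 mid [ 402.15 -362.85] from code [ 404.4 -362.8] from tail [ 400.4 -362.8]
[189, 189, 189, 189, 188, 189, 189, 182, 158, 140, 113, 90, 108, 142, 131, 127, 164, 183, 188, 188, 188, 187, 188, 188, 187, 187, 188, 188, 188, 187]
```

Run:
```python
from h import *
go(402.8,-362.8,28,180)
```

```text
rows 4 [-0.315 -0.02  -0.893] rot [ 0.003  0.018 -0.035]
```

Request:
{"api": "carry_out", "payload": {
  "targets": [
    [[-0.3, -0.02, -0.8, 0, 0, -0.03], [-0.3, -0.02, -0.85, 0, 0, -0.03], [-0.3, -0.02, -0.85, 0, 0, -0.03], [-0.3, -0.02, -0.75, 0, 0, -0.03], [0, 0, 0, 0, 0, 0]]
  ]
}}

```text
clock: 22.75
tool_pos: [408.0, -358.3, 38.7]
tcp_rot: [-179.7, 0.8, -180.0]
ft_force: [0.8, 0.1, 0.5]
width: 0.501
```

Run:
```python
from h import *
go(402.8,-362.8,28,180)
```

```text
rows 1 [-0.129 -0.114 -0.268] rot [ 0.031  0.096 -0.002]
```

Request:
{"api": "carry_out", "payload": {
  "targets": [
    [[-0.11, -0.11, -0.15, 0.03, 0.09, 0], [-0.02, 0, -0.05, 0, 0, 0], [0, 0, 0, 0, 0, 0]]
  ]
}}

```text
clock: 23.05
tool_pos: [405.3, -363.0, 32.8]
tcp_rot: [-179.9, 0.1, -180.0]
ft_force: [-0.6, -0.5, 0.1]
width: 0.499
```

Run:
```python
from h import *
st();go(402.8,-362.8,27.5,180)
```

```text
{'clock': 23.05, 'tool_pos': [405.32, -362.97, 32.83], 'tcp_rot': [-179.89, 0.1, -179.96], 'ft_force': [-0.64, -0.51, 0.14], 'width': 0.5, 'joint_positions': [-48.13, 38.31, 99.62, 0.0, 41.92, -138.17]}
rows 1 [-0.063  0.004 -0.133] rot [ 0.013  0.011 -0.004]
```

Request:
{"api": "carry_out", "payload": {
  "targets": [
    [[-0.07, 0, -0.14, 0, 0, 0], [0, 0, -0.03, 0, 0, 0], [0, 0, 0, 0, 0, 0], [-0.02, 0, -0.02, 0, 0, 0], [0, 0, 0, 0, 0, 0], [0, 0, -0.02, 0, 0, 0], [0, 0, 0, 0, 0, 0], [0, 0, 0, 0, 0, 0]]
  ],
  "claw": 0
}}

```text
clock: 23.85
tool_pos: [403.4, -364.1, 27.2]
tcp_rot: [-179.7, 0.3, -180.0]
ft_force: [0.1, 0.3, -1.2]
width: 0.134
```

Request:
{"api": "carry_out", "payload": {
  "targets": [
    [[0, 0, 0.8, 0, 0, 0], [0, 0, 1, 0, 0, 0], [0, 0, 1, 0, 0, -0.5], [0.6, 0.6, 0.7, 0, 0, -0.5], [0.8, 0.8, 0.2, 0, 0, -0.6], [0.8, 0.82, 0, 0, 0, -0.6], [0.8, 0.82, 0, 0, 0, -0.6], [0.8, 0.82, 0, 0, 0, -0.6], [0.8, 0.82, 0, 0, 0, -0.5], [0.7, 0.7, 0, 0, 0, -0.1]]
  ]
}}

```text
clock: 24.85
tool_pos: [618.5, -142.8, 181.3]
tcp_rot: [-179.8, 0.4, 143.8]
ft_force: [0.3, -1.2, -0.6]
width: 0.136
```

Request:
{"api": "carry_out", "payload": {
  "targets": [
    [[0.2, 0.2, 0, 0, 0, 0], [0, 0, 0, 0, 0, 0]]
  ]
}}

```text
clock: 25.05
tool_pos: [629.3, -130.5, 180.5]
tcp_rot: [-179.9, 0.4, 144.0]
ft_force: [-0.9, -0.8, -0.4]
width: 0.137
```

Run:
```python
from h import *
st(); c=snap('wrist','w10.png')
```

```text
{'clock': 25.05, 'tool_pos': [629.32, -130.48, 180.53], 'tcp_rot': [-179.89, 0.43, 144.03], 'ft_force': [-0.87, -0.79, -0.45], 'width': 0.14, 'joint_positions': [-16.91, 32.79, 78.63, -0.26, 68.22, -70.84]}
```

View pics/w10.png

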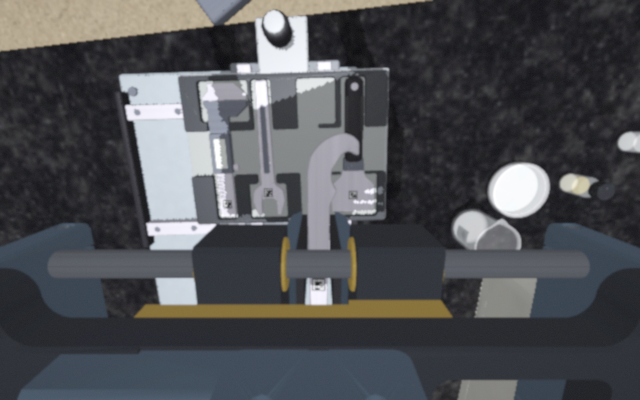

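Run:
```python
from h import *
c=load('wrist'); s=ctrl.read_state(); p=s['tool_pos']; g=cv2.cvtColor(c['img'],cv2.COLOR_BGR2GRAY)
z=p[2]-19.2; a=np.radians(s['tcp_rot'][2]+180); u=np.array([np.cos(a),np.sin(a)]); v=np.array([-u[1],u[0]])
print(g[270:305,319].tolist()); print(g[126:145,340].tolist())
for r in(170,190,205): print(g[r,295:345].tolist())
for uu,vv in((340,133.5),(319,284)):
    q=px2w(c,uu,vv,z)[:2]-p[:2]; print(uu,vv,(q@u).round(1),(q@v).round(1))
ctr=np.array([576.8,-127.4])
for n,uu,vv,zz,off,y in(('open',268,193,53,38,-20),('scr',354,195.5,48,44,60),('cal',228,204,50,48,-60)):
    q=px2w(c,uu,vv,zz)[:2]; print(n,q-off*ex-y*ey)
go(588.1,-110.9,80,145.5)
```

```text
[98, 96, 94, 94, 93, 93, 91, 84, 82, 111, 138, 118, 74, 69, 101, 159, 212, 213, 190, 179, 205, 234, 245, 247, 247, 247, 247, 246, 246, 246, 246, 246, 245, 238, 207]
[98, 121, 135, 138, 140, 137, 139, 143, 155, 165, 168, 169, 169, 169, 169, 168, 168, 168, 168]
[135, 135, 134, 135, 135, 135, 135, 135, 135, 135, 134, 135, 141, 153, 163, 165, 165, 166, 166, 165, 164, 164, 164, 165, 165, 165, 165, 165, 166, 166, 165, 165, 164, 164, 164, 157, 143, 133, 129, 129, 129, 129, 128, 129, 129, 131, 133, 130, 127, 118]
[54, 55, 56, 55, 57, 76, 108, 128, 133, 134, 134, 134, 142, 156, 164, 166, 165, 165, 164, 163, 162, 162, 161, 162, 164, 162, 163, 164, 164, 163, 163, 162, 162, 162, 162, 164, 166, 167, 167, 164, 155, 155, 158, 162, 161, 162, 161, 161, 162, 162]
[54, 55, 55, 54, 54, 59, 86, 116, 130, 131, 134, 134, 143, 156, 163, 165, 163, 163, 163, 162, 162, 160, 161, 163, 162, 162, 163, 162, 162, 162, 160, 160, 160, 158, 146, 136, 140, 150, 157, 158, 159, 161, 161, 162, 163, 162, 161, 161, 161, 162]
340 133.5 -61.9 12.4
319 284 27.3 1.4
open [ 578.81132957 -128.09403922]
scr [ 578.75407349 -127.62569689]
cal [ 579.72631716 -127.66492931]
rows 3 [-0.338  0.168 -0.838] rot [0.013 0.01  0.058]
```

Request:
{"api": "carry_out", "payload": {
  "targets": [
    [[-0.31, 0.15, -0.7, 0, 0.01, 0.06], [-0.31, 0.15, -0.7, 0, 0.01, 0.06], [-0.31, 0.15, -0.7, 0, 0.01, 0.05], [0, 0, -0.1, 0, 0, 0], [0, 0, 0, 0, 0, 0]]
  ]
}}

```text
clock: 25.6
tool_pos: [586.6, -119.1, 91.8]
tcp_rot: [-179.7, 0.3, 145.3]
ft_force: [0.9, 0.5, -0.2]
width: 0.138
```

Run:
```python
from h import *
st();go(590,-111.9,80,145.5)
```

```text
{'clock': 25.6, 'tool_pos': [586.64, -119.09, 91.83], 'tcp_rot': [-179.68, 0.28, 145.27], 'ft_force': [0.94, 0.48, -0.25], 'width': 0.14, 'joint_positions': [-16.98, 36.04, 89.58, -0.48, 54.22, -71.96]}
rows 1 [ 0.084  0.18  -0.296] rot [0.049 0.005 0.027]
```

Request:
{"api": "carry_out", "payload": {
  "targets": [
    [[0.08, 0.17, -0.03, 0.05, 0, 0.02], [0, 0, -0.05, 0, 0, 0], [0, 0, -0.03, 0, 0, 0]]
  ]
}}

```text
clock: 25.9
tool_pos: [592.5, -114.1, 90.5]
tcp_rot: [179.8, 0.3, 145.3]
ft_force: [-0.3, -0.1, -1.2]
width: 0.144
```

Request:
{"api": "carry_out", "payload": {
  "targets": [
    [[-0.06, 0.06, -0.15, 0.02, 0, 0.02], [0, 0, -0.1, 0, 0, 0]]
  ]
}}

```text
clock: 26.1
tool_pos: [591.2, -111.8, 81.1]
tcp_rot: [179.6, 0.3, 145.5]
ft_force: [-0.5, -0.6, -2.6]
width: 0.14
```

Request:
{"api": "carry_out", "payload": {
  "targets": [
    [[-0.02, 0, -0.1, 0.03, 0.01, 0], [0, 0, -0.08, 0, 0, 0], [0, 0, -0.05, 0, 0, 0]]
  ]
}}

```text
clock: 26.4
tool_pos: [590.7, -111.8, 71.4]
tcp_rot: [179.5, 0.1, 145.6]
ft_force: [-4.1, -0.1, 37.4]
width: 0.138
```

Request:
{"api": "carry_out", "payload": {
  "targets": [
    [[0, 0, 0.04, 0, 0, 0], [0, 0, 0, 0, 0, 0], [0, 0, 0.5, 0, 0, 0], [0, 0, 1, 0, 0, 0], [0, 0, 1, 0, 0, 0], [0, 0, 1, 0, 0, 0], [0.7, -0.5, 0.3, 0, 0, 0], [0, 0, 0, 0, 0, 0]]
  ],
  "claw": 0.28
}}

```text
clock: 27.2
tool_pos: [617.7, -131.8, 230.1]
tcp_rot: [179.5, 0.0, 145.6]
ft_force: [-0.1, -0.9, -0.2]
width: 0.281
```

Run:
```python
from h import *
st(); c=snap('wrist','w11.png')
print([w2px(c,(576.8+x*ex[0]+y*ey[0],-127.4+x*ex[1]+y*ey[1],51)).tolist() for x in(-67,67) for y in(-90,90)])
a=cv2.resize(c['img'][60:245,180:460],None,fx=2.8,fy=2.8,interpolation=cv2.INTER_CUBIC)
cv2.imwrite('pics/w11c.png',cv2.convertScaleAbs(a,alpha=1.3,beta=15))
```

```text
{'clock': 27.2, 'tool_pos': [617.7, -131.76, 230.14], 'tcp_rot': [179.51, 0.01, 145.58], 'ft_force': [-0.07, -0.93, -0.19], 'width': 0.28, 'joint_positions': [-17.7, 29.18, 76.91, 0.48, 73.75, -73.41]}
[[208.5, 86.6], [386.1, 87.1], [218.8, 213.6], [379.4, 213.4]]
```

View pics/w11c.png

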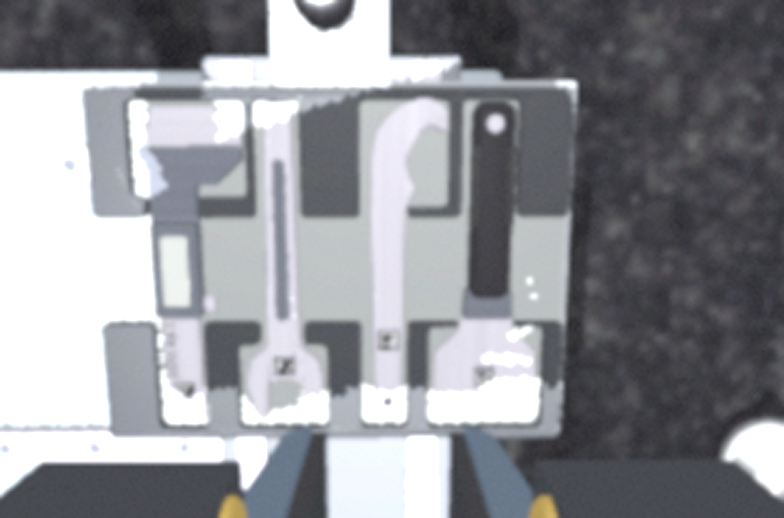

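Request:
{"api": "carry_out", "payload": {
  "targets": [
    [[-0.75, 0.35, -0.1, 0, 0, 0], [-0.75, 0.36, -0.4, 0, 0, 0], [-0.75, 0.36, -0.6, 0, 0, 0], [-0.72, 0.36, -0.6, 0, 0, 0], [0, 0, 0, 0, 0, 0], [0, 0, 0, 0, 0, 0]]
  ],
  "claw": 0.55
}}

```text
clock: 27.85
tool_pos: [488.0, -69.6, 156.3]
tcp_rot: [179.6, -0.5, 145.6]
ft_force: [0.1, 0.1, 0.8]
width: 0.551
```

Run:
```python
from h import *
st();go(498.5,-75,82,145.5)
c=load('wrist') # w11
f=lambda U,V,z: px2w(c,180+U/2.8,60+V/2.8,z)[:2]
ctr=np.array([576.8,-127.4])
for n,U,V,z in(('cal',188,388,50),('open',285,365,53),('hook',389,340,53),('scr',487,374,48)):
    d=f(U,V,z)-ctr; print(n,d@ex,d@ey)
```

```text
{'clock': 27.85, 'tool_pos': [487.99, -69.64, 156.27], 'tcp_rot': [179.64, -0.46, 145.58], 'ft_force': [0.14, 0.11, 0.84], 'width': 0.55, 'joint_positions': [-15.4, 24.12, 100.95, 0.6, 55.24, -71.32]}
rows 2 [ 0.131 -0.067 -0.928] rot [-0.032 -0.01  -0.005]
cal 49.938665362189454 -57.6543120836877
open 39.90145100941466 -18.685936084212784
hook 30.091087979814187 21.894438202225825
scr 44.82150718704578 61.018788036813746
```

Request:
{"api": "carry_out", "payload": {
  "targets": [
    [[0.12, -0.06, -0.6, -0.03, 0, 0], [0.1, -0.05, -0.7, 0, 0, 0], [0, 0, -0.45, 0, 0, 0], [0, 0, 0, 0, 0, 0]]
  ]
}}

```text
clock: 28.25
tool_pos: [500.0, -75.0, 85.2]
tcp_rot: [179.8, -0.1, 145.6]
ft_force: [1.1, -0.1, -0.0]
width: 0.549
```

Run:
```python
from h import *
st();go(498.5,-75,82,145.5)
```

```text
{'clock': 28.25, 'tool_pos': [499.95, -75.03, 85.21], 'tcp_rot': [179.78, -0.08, 145.57], 'ft_force': [1.06, -0.15, -0.03], 'width': 0.55, 'joint_positions': [-15.46, 31.33, 103.16, 0.34, 45.51, -71.27]}
rows 1 [-0.036  0.001 -0.08 ] rot [-0.027  0.007 -0.008]
```

Request:
{"api": "carry_out", "payload": {
  "targets": [
    [[-0.03, 0, -0.12, -0.02, 0, 0], [0, 0, -0.04, 0, 0, 0], [0, 0, -0.03, 0, 0, 0], [0, 0, -0.03, 0, 0, 0], [0, 0, -0.02, 0, 0, 0], [0, 0, -0.02, 0, 0, 0]]
  ],
  "claw": 0,
  "squeeze": 30
}}

```text
clock: 28.85
tool_pos: [501.1, -75.9, 78.3]
tcp_rot: [179.8, 0.3, 145.6]
ft_force: [-3.2, -0.5, 12.2]
width: 0.23
```

Request:
{"api": "carry_out", "payload": {
  "targets": [
    [[0.02, -0.4, 0.02, 0, 0, 0], [0.02, -0.45, 0, 0, 0, 0], [0.02, -0.45, 0, 0, 0, 0], [0.02, -0.45, 0, 0, 0, 0], [0.02, -0.45, 0, 0, 0, 0], [0.02, -0.45, 0, 0, 0, 0], [0, -0.3, 0, 0, 0, 0], [0, 0, 0, 0, 0, 0]]
  ]
}}

```text
clock: 29.65
tool_pos: [500.4, -192.5, 78.5]
tcp_rot: [179.8, -0.4, 145.6]
ft_force: [0.9, -4.7, -8.4]
width: 0.229
```

Request:
{"api": "carry_out", "payload": {
  "targets": [
    [[0.1, -0.2, -0.02, 0, 0, 0], [0.02, -0.12, 0, 0, 0, 0], [0, 0, 0, 0, 0, 0], [0, 0, 0, 0, 0, 0]]
  ]
}}

```text
clock: 30.05
tool_pos: [505.5, -204.4, 78.4]
tcp_rot: [179.8, -0.4, 145.6]
ft_force: [0.0, -2.6, -5.2]
width: 0.23
```

Run:
```python
from h import *
s=st(); t=snap('top'); c=snap('scene')
P=np.array([651,-233,65.])
def crop(c,ctr,w,f):
    u,v=w2px(c,ctr).astype(int); print((u-w[0],v-w[1])); return cv2.resize(c['img'][v-w[1]:v+w[1],u-w[0]:u+w[0]],None,fx=f,fy=f,interpolation=cv2.INTER_CUBIC)
a=crop(c,P,(36,36),8)   # 576
b=crop(t,P,(14,36),8)   # 224
cv2.imwrite('pics/cmp.png',np.hstack([a,b])); print(a.shape,b.shape)
```

```text
{'clock': 30.05, 'tool_pos': [505.5, -204.37, 78.44], 'tcp_rot': [179.77, -0.39, 145.64], 'ft_force': [0.05, -2.64, -5.21], 'width': 0.23, 'joint_positions': [-28.45, 34.23, 97.53, 0.37, 48.61, -84.34]}
(np.int64(300), np.int64(170))
(np.int64(310), np.int64(147))
(576, 576, 3) (576, 224, 3)
```

View pics/cmp.png

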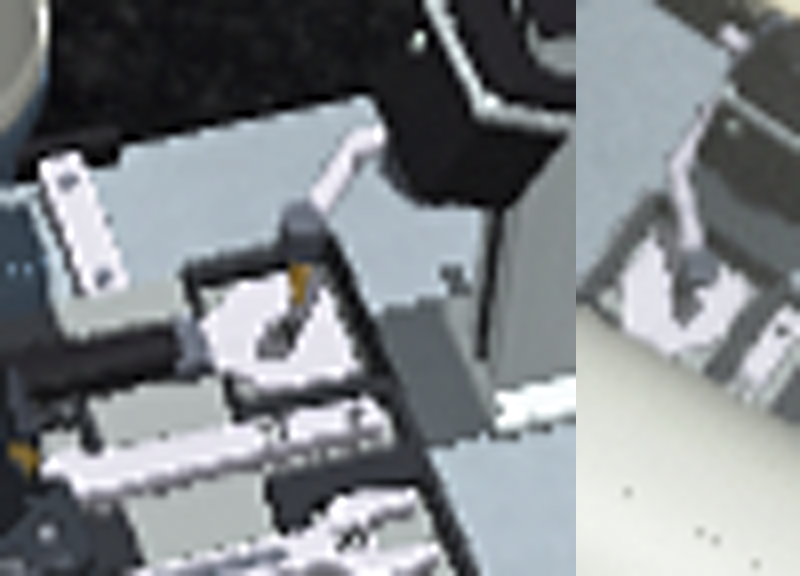

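Run:
```python
from h import *
c=load('scene'); f=lambda U,V,z: px2w(c,300+U/8,170+V/8,z)[:2]
T=f(300,305,65); C=f(274,345,48); print(T,C,'code-tip in table',(C-T)@ex,(C-T)@ey)
print('px of tip projected to z48',w2px(c,(*T,48))*8-np.array([2400,1360]))
o=f(275,430,53);h=f(275,428,53)
H=f(350,540,53); print('hook code?',(o-T)@ex,(o-T)@ey,'open?',(H-T)@ex,(H-T)@ey)
# scraper blade corners
for q in((352,382),(240,405),(330,270),(205,288)): d=f(*q,48)-T; print(q,d@ex,d@ey)
# code darkness
g=cv2.cvtColor(c['img'],cv2.COLOR_BGR2GRAY); print(g[203:220,326:344])
```

```text
[ 649.9 -238. ] [ 644.9 -233.5] code-tip in table -6.669459009271826 0.8765366641749064
px of tip projected to z48 [296.8 342.4]
hook code? -16.938825874429526 -32.02696017413702 open? -8.529477365486432 -73.5702250633478
(352, 382) 10.627473063965727 -17.93479345503269
(240, 405) -22.473161782615758 -17.265485787905767
(330, 270) 17.452532807396977 23.15813245075544
(205, 288) -19.623716621173365 26.434064121354563
[[ 56  58  61  53  42  38  37  29  23  18  73  96 123  93  88  25  27  50]
 [ 44  34  35  26  17  27  41 115 195 213  93 102 114 121  95  53  26  21]
 [ 22  44  87 153 239 219 217 222 233 240 124  99 109 123 103  88  21  24]
 [171 168 194 227 237 232 232 232 233 240 163 102 118 118 231  95  50  23]
 [188 145 231 231 231 231 231 231 233 239 114  97 118 112 243 202  90  23]
 [181 208 234 231 231 231 231 231 235 244 115 116 115 224 239 220  94  51]
 [241 232 231 230 229 230 232 235 204 152 101 120 112 237 234 235  89  56]
 [239 231 229 229 230 232 236 164 152  54  75  72 221 233 230 233 196  88]
 [236 232 231 231 231 232 239 120  89  62  40 133 235 229 227 230 236  91]
 [238 231 228 227 228 232 156 115  87  90  46 226 232 229 229 230 236 199]
 [197 229 225 225 226 233 112 116 114 114  99 237 230 228 228 229 233 220]
 [181 233 229 229 230 235 112 111 112 109 219 232 229 229 229 228 232 236]
 [123 241 236 233 231 232 218 219 219 217 232 230 229 229 228 228 230 237]
 [ 66 162 131 180 219 233 232 231 232 231 229 227 229 232 234 250 254 171]
 [170 140  35 109 133 164 244 234 233 234 234 254 198 162 139 155 153  80]
 [188 183  27 115 176 158 156 173 164 141 138 151 102  75  59  56  51  54]
 [184 192  50  69 123 137  88  84  79  60  58  49  53  53  53  50  48  41]]
```

Run:
```python
from h import *
c=load('scene'); I=c['img'].astype(int)
print('R-B, cols 332-342 rows 198-214'); print((I[198:214,332:343,2]-I[198:214,332:343,0]))
g=cv2.cvtColor(c['img'],cv2.COLOR_BGR2GRAY)
print('hook rows219-227 cols 328-350');print(g[219:228,328:350])
print('open rows 230-244 cols 336-352');print(g[230:245,336:353])
```

```text
R-B, cols 332-342 rows 198-214
[[-23 -22 -20 -12 -16 -19 -20 -17 -14 -20 -23]
 [-23 -24 -20  -9 -11 -11 -12 -10  -9 -11 -20]
 [-17 -19 -10  -8  -7 -10  -8 -10  -6  -3 -15]
 [ -9 -10  -6  -9 -11 -10  -9 -11  -5  -3  -7]
 [ -7  -6  -6  -8   5 -14 -14  -9  -5  -4  -4]
 [ -5  -4  -3  -7  48  70  48  -5  -4  -2  -4]
 [ -3  -8 -10 -16  68  89  39  -9  -4  -2  -3]
 [-13 -11 -10 -12  54  87  13 -10  -6  -3  -3]
 [ -7  -8  -8 -12  29  90  -8 -10 -12  -3  -2]
 [ -7  -7  -7 -12  23  70 -10  -9  -9 -10  -3]
 [ -8  -8  -8 -10  -4   3  -9  -9  -7 -11  -3]
 [ -7  -8 -14 -11  -6  -8  -9  -8  -7  -8  -2]
 [ -8 -13  -5  -4  -4  -6 -12  -8  -7  -8 -11]
 [ -9  -9  -2  -2  -2  -8  -8  -8  -7  -8  -8]
 [-11  -7  -5  -5  -4 -10 -10  -8  -8  -7  -8]
 [ -7  -7  -7  -6  -6  -8  -9  -8  -9  -8  -7]]
hook rows219-227 cols 328-350
[[ 50  69 123 137  88  84  79  60  58  49  53  53  53  50  48  41  26 135
   73  33  39  59]
 [ 84  28  63  76  65  54  55  54  51  53  44  30  74 120 167 224 169 232
  229  55  33  54]
 [176  50  57  51  51  55  45  82 114 205 217 216 219 224 232 167  86 160
  241 198  94  42]
 [187  
[... 948 characters left out ...]
 42 184 230 219 224 209 152 200  95  97 171 172 168 177 186]
 [134 121 218 227 233 186 152 115  72 111 161 168 185 185 183 183 184]
 [228 222 235 233 233 230 164  30 194  75 247 183 181 181 180 179 181]
 [237 234 232 232 233 238  93 171 171 162 236 185 188 201 203 215 236]
 [217 234 236 237 237 254 217 230 232 223 232 226 226 230 230 234 252]
 [235 253 202 162 153 170 193 247 241 234 222 233 234 236 249 231 170]
 [154 170 130 111 108 110 126 163 229 255 251 255 243 175 177 147 104]
 [102 100 100 101 125  82  97 104 142 179 179 182 159 117 116 138 177]
 [172 176 117  70  81  61 120  96 101 113 106 104  98 147 116 133 125]
 [187 192  76  58  60  57  79 145 180 183 122 123  66  93  76  80  66]]
```

Run:
```python
from h import *
c=load('scene'); T=px2w(c,336.8,207.8,65)[:2]; print('tip',T)
for n,u,v,z,dx,dy in(('scr',335.4,211,48,0,0),('hook',334,223.3,53,16,40),('open',343.5,236.6,53,6,80)):
    d=px2w(c,u,v,z)[:2]-T; print(n,(d@ex+dx).round(1),(d@ey+dy).round(1))
t=load('top'); g=cv2.cvtColor(t['img'],cv2.COLOR_BGR2GRAY); print('top tip pred',w2px(t,(651,-233,65)),'scr code',w2px(t,(651,-233,48)))
print((t['img'][176:194,316:332,2].astype(int)-t['img'][176:194,316:332,0])); print(g[176:194,316:332])
```

```text
tip [ 649.7 -236.2]
scr -1.1 4.8
hook -0.2 8.1
open -1.0 7.4
top tip pred [324.  183.3] scr code [323.8 184.5]
[[ -4  -3  -3  -7  -3  -5  -5 -10 -10 -12  -2  -3  -3  -6  -9  -7]
 [ -6  -6  -9 -13  -4  -5  -5 -11 -12 -13  -2  -1  -2  -5  -5  -8]
 [ -4  -8 -11  -8 -13  -7  -5  -8 -13 -14 -13  -2   1   0  -2  -5]
 [ -7 -12  -8  -9  -8  -4  -6  -9 -16 -14 -15 -12   0  -3  -1  -1]
 [ -8  -9  -9 -10  -9  -6  -5 -11 -14 -15 -14 -13 -10  -2  -1   0]
 [ -9  -8  -7  -9  -8 -14  -4  -5 -12 -17 -16  -9  -8  -8  -6   1]
 [ -9  -8  -9  -9  -9 -11   0  -4  -8  -7  -9 -10  -9  -7  -9  -8]
 [ -9  -8  -8  -9  -8 -11  -1  -3  -5 -12 -11  -9  -8  -8  -9 -10]
 [ -8  -9  -9  -8  -9 -13  -1  -4  -6 -10  -9  -9  -9  -8  -8  -6]
 [ -6  -9  -8  -9  -8  -9  -4  -5  -3  -9 -10  -9 -10  -9  -7  -6]
 [ -7  -9  -8  -9  -8  -8  -4  -6  -8 -13  -9  -9  -9 -11  -5  -8]
 [ -7  -8  -8  -8  -9  -8 -13  -7 -11  -9  -9  -9  -8  -7  -5  -4]
 [ -8 -10  -8  -9 -10  -9  -8 -12  -9  -9  -9  -9  -8  -3  -6  -6]
 [  1   0  -6 -11  -8  -8  -9  -9  -8  -8 -10  -7  -8  -5  -4  -6]
 [  5   6   2  -2  -8  -8  -9 -12 -10  -8  -8  -6  
[... 724 characters left out ...]
 206 209 219 226 224 220 184]
 [225 228 228 227 227 212 100  97 106 166 225 225 225 223 220 159]
 [232 227 226 227 227 220 110 103 115 134 225 225 224 221 182 119]
 [236 226 227 228 226 217 116 115 131 211 225 225 221 200 113 103]
 [232 226 227 227 224 223 200 133 211 226 224 225 226 141  94  99]
 [190 214 227 223 223 225 224 210 227 225 224 222 203 105 100  99]
 [166 170 185 203 225 225 226 225 224 222 218 162 147  96 101  97]
 [176 168 163 168 200 226 224 201 179 162 158 148 103  99 103 131]
 [183 180 174 164 167 182 153 189 183 175 169 111  95 103 106 183]
 [192 188 182 178 170 166 149 170 177 185 117  91 100  94 128 220]
 [198 197 192 187 181 176 170 164 162 159  91  95  97  93 159 205]]
```

Request:
{"api": "carry_out", "payload": {
  "targets": [
    [[-0.03, -0.09, -0.01, 0, 0, 0], [-0.01, -0.04, 0, 0, 0, 0], [0, 0, 0, 0, 0, 0], [0, 0, 0, 0, 0, 0]]
  ]
}}

```text
clock: 30.55
tool_pos: [503.8, -208.6, 78.4]
tcp_rot: [179.7, -0.4, 145.7]
ft_force: [0.5, 0.7, -3.5]
width: 0.23
```

```bash
cat > chk.py <<'E'
from h import *
st()
c=snap('scene'); I=c['img'].astype(int); g=cv2.cvtColor(c['img'],cv2.COLOR_BGR2GRAY)
print((I[200:212,333:341,2]-I[200:212,333:341,0])); print(g[205:230,327:347])
E
python3 chk.py
python3 - <<'E'
from h import *
c=load('scene');
for v in(207.8,208.8): print(px2w(c,336.8,v,65)[:2]@np.array([ex,ey]).T)
t=load('top')
p=px2w(t,323,182.8,48)[:2]; print('top code',p@np.array([ex,ey]).T, 'block',[ (px2w(t,325.5,180,z)[:2]@np.array([ex,ey]).T).round(1) for z in(75,85)])
E
```

```text
{'clock': 30.55, 'tool_pos': [503.76, -208.58, 78.41], 'tcp_rot': [179.71, -0.42, 145.68], 'ft_force': [0.47, 0.65, -3.51], 'width': 0.23, 'joint_positions': [-28.97, 34.23, 97.52, 0.44, 48.63, -84.94]}
[[-24 -20  -9  -7  -8  -8  -8 -14]
 [-23 -17 -10  -9 -10  -9 -10  -7]
 [-13 -11  -8   6 -13 -14  -9  -4]
 [ -7  -8 -11  46  70  45  -5  -4]
 [ -6  -6 -10  78  89  44  -5  -5]
 [ -2  -3 -10  61  87   9  -9  -6]
 [-13 -15 -15  30  90  -5  -9 -12]
 [ -7  -8 -10  23  71 -10  -8  -9]
 [ -8  -7  -9  -4   2  -9 -11  -9]
 [ -7  -7 -10  -8  -8  -8  -7  -8]
 [ -8 -10  -8  -8  -6 -11  -9  -8]
 [-10  -6  -5  -5  -5  -8  -8  -7]]
[[ 54  45  37  36  29  22  17  43 103 113 100 166 112 103  90  51  24  53
  196 188]
 [ 30  22  29  42 115 194 206 220 227 159 102 139 115 230 158  89  23  20
  136 193]
 [131 168 148 217 223 231 232 235 242 115  96 120 112 242 248  97  53  25
   54 199]
 [179 182 246 233 231 231 232 235 243 115 113 116 222 236 245  77  55  27
   19 137]
 [182 215 239 231 231 232 234 240 164 119 118 110 237 233 238 152  87  22
   26  55]
 [206 232 232 231 230 232 238 162 119 122  92 224 2
[... 1095 characters left out ...]
 217 219 219 232 234 234 239 128
   52 174]
 [177 191 206 141 246 223 135 194 194 221 236 233 231 229 230 233 238 253
  215 163]
 [222 224 227 222 240 240 164  99 162 107 234 234 234 254 232 192 155 175
  151 119]
 [230 230 229 230 230 236  91 117 188 122 235 195 154 173 149 126 106 105
   96 139]
 [229 229 232 234 236 245 209 156 143 117 152 128 108 106  99  98 159 179
  148 131]
 [236 241 203 174 159 159 151 124 111 109 142 102  98 182 120 119 117 108
   93  78]
 [161 164 134 118 109 103  95 140 179 150 132 121  68 110  79  80  66  56
   56  57]]
[669.21993791 173.33552638]
[668.3439789  170.54936489]
top code [671.13187336 181.32329846] block [array([676.5, 177.8]), array([674.4, 176.9])]
```

Run:
```python
from h import *
c=load('scene'); T=px2w(c,336.8,208.0,65)[:2]; print('tip',T)
for n,u,v,z,dx,dy in(('scr',336.6,212.1,48,0,0),('hook',334.6,225.4,53,16,40)):
    d=px2w(c,u,v,z)[:2]-T; print(n,(d@ex+dx).round(1),(d@ey+dy).round(1))
```

```text
tip [ 649.2 -236.6]
scr 0.8 1.5
hook -0.5 2.7
```

Request:
{"api": "carry_out", "payload": {
  "targets": [
    [[-0.03, -0.04, 0, 0, 0, 0], [0, 0, 0, 0, 0, 0], [0, 0, 0, 0, 0, 0]]
  ]
}}

```text
clock: 30.9
tool_pos: [502.6, -210.3, 78.4]
tcp_rot: [179.7, -0.4, 145.7]
ft_force: [0.7, 2.3, -2.8]
width: 0.231
```

Request:
{"api": "carry_out", "payload": {
  "targets": [
    [[0, 0, 0, 0, 0, 0], [0, 0, 0, 0, 0, 0], [0, 0, 0, 0, 0, 0], [0, 0, 0.3, 0, 0.03, 0], [0, 0, 0.6, 0, 0, 0], [0, 0, 0.4, 0, 0, 0], [0, 0, 0, 0, 0, 0]]
  ],
  "claw": 0.5
}}

```text
clock: 31.6
tool_pos: [502.7, -210.4, 132.2]
tcp_rot: [179.9, -0.6, 145.7]
ft_force: [0.5, -0.1, -1.3]
width: 0.504
```

Request:
{"api": "carry_out", "payload": {
  "targets": [
    [[0, 0, 0, 0, 0, 0], [0, 0, 0, 0, 0, 0], [0, 0, 0, 0, 0, 0], [0, 0, 0, 0, 0, 0], [0, 0, 0, 0, 0, 0], [0, 0, 0, 0, 0, 0]]
  ],
  "claw": 0,
  "squeeze": 10
}}

```text
clock: 32.2
tool_pos: [501.6, -209.9, 129.7]
tcp_rot: [179.9, -0.8, 145.7]
ft_force: [-0.5, -0.3, -0.1]
width: 0.017
```

Request:
{"api": "carry_out", "payload": {
  "targets": [
    [[0.02, 0, -0.2, 0, 0.07, 0], [0, 0, -0.12, 0, 0, 0], [0, 0, -0.08, 0, 0, 0], [0, 0, -0.08, 0, 0, 0], [0, 0, -0.05, 0, 0, 0], [0, 0, 0, 0, 0, 0]]
  ]
}}

```text
clock: 32.8
tool_pos: [504.7, -211.4, 109.2]
tcp_rot: [-179.8, -1.0, 145.7]
ft_force: [-3.8, 1.2, 5.9]
width: 0.007
```

Request:
{"api": "carry_out", "payload": {
  "targets": [
    [[-0.03, 0.02, -0.04, 0, 0.1, 0], [0, 0, -0.03, 0, 0, 0], [0, 0, 0, 0, 0, 0]]
  ]
}}

```text
clock: 33.1
tool_pos: [506.0, -212.1, 109.4]
tcp_rot: [-179.3, -1.3, 145.7]
ft_force: [-3.0, 0.2, 3.7]
width: 0.004
```

Request:
{"api": "carry_out", "payload": {
  "targets": [
    [[-0.05, 0.03, -0.1, 0, 0, 0], [0, 0, -0.06, 0, 0, 0], [0, 0, -0.03, 0, 0, 0]]
  ]
}}

```text
clock: 33.4
tool_pos: [509.9, -214.6, 109.0]
tcp_rot: [-179.3, -0.3, 145.7]
ft_force: [-3.2, 0.6, 13.9]
width: 0.004
```

```bash
python3 chk.py; python3 -c "
from h import *
go(502.6,-210.3,109,145.6)"
```

```text
{'clock': 33.4, 'tool_pos': [509.91, -214.62, 109.0], 'tcp_rot': [-179.34, -0.27, 145.69], 'ft_force': [-3.18, 0.6, 13.92], 'width': 0.0, 'joint_positions': [-28.64, 32.05, 95.03, -0.78, 53.26, -83.86]}
[[-24 -20  -8  -7  -9  -7  -8 -16]
 [-22 -23  -9 -10 -10  -9 -10  -9]
 [-16 -18 -10   5 -13 -13  -9  -3]
 [-10 -10 -12  46  71  45  -6  -3]
 [ -7 -10 -11  77  89  42  -6  -3]
 [ -4  -7 -10  67  87  15  -7  -5]
 [ -1  -9 -14  27  91  -8 -10 -14]
 [ -9 -12 -11  24  71 -10  -9  -8]
 [ -8  -9  -8  -4   3 -10 -10  -7]
 [ -8  -8 -10  -8  -9  -7  -8  -9]
 [ -7 -11  -7  -7  -7 -11  -8 -11]
 [ -9  -7  -8  -8  -9  -9  -9  -4]]
[[150  54  56  52  45  33  39  33  20  80 105  74  78  91 172 111 113 122
   94  55]
 [107  39  46  30  21  31  43 116 198 156 106 113 109 224 239 121 122 125
  108  75]
 [175  55  58 134 170 167 192 225 240 117  97 119 111 240 243 119 121 123
  126  94]
 [192  57  39 148 187 194 231 236 244 115 116 117 226 237 238 115 118 122
  126  77]
 [191  84  25 119 182 201 236 240 163 118 118 111 239 235 236 226 119 122
  125 102]
 [160 141  53  97 208 232 241 162 116 116 113 224 2
[... 1006 characters left out ...]
  53  53  51  53  42  81 116 203 246
  216 219]
 [181 181 180 182 181 183 189  46  30  86 130  75 255 116 220 221 232 239
  233 233]
 [182 180 178 178 139 202 206 178 216 224 145 157 179 124 237 232 231 230
  232 234]
 [156 201 236 224 216 226 228 227 234 237 187 121 130 134 236 236 240 235
  189 160]
 [219 225 233 229 230 230 229 230 230 234 139 238 163 173 201 163 158 153
  124 110]
 [230 229 229 228 229 230 232 235 240 235 171 174 129 133 132 111 105 101
  140 161]
 [229 231 233 234 254 235 179 162 161 155 133 115 112 106 100 159 181 115
  132 118]
 [244 234 202 164 180 158 122 109 105 139  99  98 148 122 120  97 110  76
   79  68]]
rows 1 [-0.183  0.109  0.005] rot [ 0.045 -0.069 -0.011]
```

Request:
{"api": "carry_out", "payload": {
  "targets": [
    [[-0.08, 0.055, -0.03, 0.03, -0.05, 0], [-0.08, 0.055, -0.03, 0, 0, 0], [-0.08, 0.055, -0.03, 0, 0, 0], [-0.05, 0.035, -0.03, 0, 0, 0]]
  ]
}}

```text
clock: 33.85
tool_pos: [504.7, -211.1, 108.9]
tcp_rot: [-179.9, 1.0, 145.7]
ft_force: [0.8, -3.9, 16.9]
width: 0.006
```

```bash
python3 chk.py | tail -26 | head -16
```

```text
[ 75  63 226 230 236 234 231 230 229 229 227 227 228 228 228 228 228 232
  239 231]
 [ 53  57 142 122 137 168 218 232 230 228 228 227 229 231 234 235 253 188
  157 145]
 [170 169 172  48  56 179 129 144 216 252 234 245 230 160 140 135 151  94
   72  59]
 [185 185 188 171  41 142 174 175 127 159 141 142 124  76  59  55  51  52
   54  55]
 [182 183 184 193  39  75 125 108  61  59  61  50  51  52  53  51  52  43
   29 133]
 [182 181 183 192  53  40  64  54  53  55  52  48  50  36  72 122 200 219
  221 138]
 [181 182 183 188  81  25  50  53  50  86  63 205 246 216 218 221 232 235
  241  64]
 [180 179 178 181 181 127 120 255 161 136 191 237 240 233 232 231 230 232
  238 220]
```

Run:
```python
from h import *
c=load('scene'); g=cv2.cvtColor(c['img'],cv2.COLOR_BGR2GRAY); print(g[206:217,328:345])
```

```text
[[ 35  34  26  17  42 101 155 198 156 106 114 110 227 229 152  96  55]
 [ 49  43 169 192 219 221 229 239 116  97 119 111 241 244 133  67  59]
 [173 166 195 231 233 233 235 243 115 116 117 225 235 237 118  96  90]
 [190 181 198 233 232 234 239 164 119 118 110 237 232 233 227 119  93]
 [151 203 228 233 233 238 162 117 120 116 225 235 232 232 239 118 101]
 [251 230 232 232 237 160 117 121  75 189 148 247 233 231 233 223 150]
 [247 233 231 236 158 118 121 122 112 163  38 153 233 229 229 236 129]
 [205 234 232 238 115 117 118 117  71 202  59 121 191 229 229 235 116]
 [169 233 229 233 108 108 109 108 213 188 214 220 224 229 229 233 223]
 [129 232 228 229 213 217 219 218 234 224 231 231 229 228 228 231 237]
 [105 198 232 231 231 231 231 230 229 229 229 228 228 229 228 229 233]]
```

Request:
{"api": "carry_out", "payload": {
  "targets": [
    [[-0.08, 0.055, -0.02, 0, 0, 0], [-0.06, 0.04, -0.02, 0, 0, 0], [-0.02, 0.015, -0.02, 0, 0, 0]]
  ]
}}

```text
clock: 34.2
tool_pos: [501.7, -209.1, 109.0]
tcp_rot: [-179.9, 1.6, 145.7]
ft_force: [-2.1, -0.5, 13.1]
width: 0.003
```

Run:
```python
from h import *
st(); c=snap('scene'); g=cv2.cvtColor(c['img'],cv2.COLOR_BGR2GRAY); print(g[206:217,328:345])
go(501,-209,125,145.6)
```

```text
{'clock': 34.2, 'tool_pos': [501.74, -209.07, 109.01], 'tcp_rot': [-179.88, 1.64, 145.7], 'ft_force': [-2.05, -0.52, 13.13], 'width': 0.0, 'joint_positions': [-28.75, 30.79, 98.01, -0.36, 49.57, -84.22]}
[[ 37  34  25  16  42 100 155 197 156 106 114 111 230 161  73  25  19]
 [ 46  41 197 206 218 220 229 239 117  96 119 111 243 213  91  53  27]
 [169 151 233 232 232 233 235 243 115 116 116 225 237 237  91  56  25]
 [141 226 232 232 231 234 239 164 119 119 110 236 232 237 154  86  21]
 [229 234 232 232 233 240 162 118 120 116 223 235 232 235 232  93  51]
 [236 230 230 232 238 162 117  98 101  74 243 234 231 231 238 156  87]
 [232 230 230 236 159 117  97 130  74 123 181 233 228 228 231 207  95]
 [232 231 232 238 115 116 113 109  61 201  72 231 228 227 230 235  90]
 [231 228 228 233 108 109 111  58 170 143 209 231 229 229 230 237 153]
 [229 225 226 228 214 217 221 214 230 217 232 229 228 229 228 233 233]
 [234 229 228 229 230 232 231 231 230 230 229 228 229 229 228 231 239]]
rows 1 [-0.017  0.001  0.4  ] rot [ 0.119  0.15  -0.012]
```

Request:
{"api": "carry_out", "payload": {
  "targets": [
    [[0.05, 0.03, -0.03, 0.1, 0.12, 0], [0.2, 0.14, -0.03, 0, 0, 0], [0.22, 0.15, -0.03, 0, 0, 0], [0.22, 0.15, -0.03, 0, 0, 0], [0.2, 0.14, -0.03, 0, 0, 0], [0, 0, -0.03, 0, 0, 0]]
  ]
}}

```text
clock: 34.85
tool_pos: [542.1, -187.5, 108.8]
tcp_rot: [-180.0, 1.1, 145.7]
ft_force: [-0.1, 3.2, 23.3]
width: 0.008
```

```bash
cat > ck2.py <<'E'
from h import *
s=st(); c=snap('scene'); g=cv2.cvtColor(c['img'],cv2.COLOR_BGR2GRAY); print(g[203:221,326:347])
x=sys.argv[1:]; go(float(x[0]),float(x[1]),109,145.6)
E
python3 ck2.py 536.8 -185.1
```

```text
{'clock': 34.85, 'tool_pos': [542.12, -187.49, 108.78], 'tcp_rot': [-180.0, 1.07, 145.68], 'ft_force': [-0.13, 3.23, 23.28], 'width': 0.01, 'joint_positions': [-24.94, 32.82, 93.28, -0.22, 52.84, -80.49]}
[[ 43  64  55  46  49 125 133 137 173 252 123  94 121 115 122 121 123 123
  124 127 106]
 [ 74  72  69 170 169 174  53  60 163 164 106 103 115 124 123 103  89  89
   77  67  54]
 [169 170 167 186 186 190  67  37 136 178  95 105  77  75  79  69  42  41
   33  28  27]
 [183 184 184 183 183 186 174  39  77 126  70 112  40  32  34  58  24  24
   30  27  19]
 [181 182 182 181 182 184 192  53  40  66  51  91  25  20  46  31  65  60
   85 112 112]
 [181 181 180 180 181 183 189  83  29  33  25  78   9 180 222 217 221 226
  117 123 124]
 [181 181 179 177 177 179 158 201 110 111  88 101 160 159 240 236 235 240
  119 120 122]
 [177 152 201 237 224 225 227 151 121 124  94  78  82 201 159 236 237 249
  124 122 116]
 [223 217 225 234 230 234 155 114 118 121 115  87 134 161 155 185 155 162
  115 115 115]
 [231 230 228 230 229 232 222 118 121 124 126 136 129 122 128 123 107 108
  103 105 103]
 [229 230 233 235 243 240 220 120 116 119 117 122 113 112 102 143 179 152
   83  84  55]
 [242 237 181 169 164 164 142 115 114 108 100 141 180 119 119 109 110  94
   61  66  28]
 [167 164 129 115 108 103  96  98  91  88 174 157 109  76  79  67  57  58
   58  62  30]
 [110 104 138 152 172 171 169 171 170 169 192  92  55  58  59  58  61  60
   62  63  28]
 [171 170 177 180 185 184 184 184 184 186 191  57  43  60  60  61  60  61
   60  60  52]
 [185 183 183 183 183 182 182 183 182 184 191  86  25  60  60  60  61  51
   37  27 121]
 [183 182 181 182 181 181 182 182 182 183 188  88  46  49  62  60  60  35
   29 170 227]
 [182 182 181 182 181 182 182 182 182 182 185 171 176  39  58  59  55 106
  135 234 253]]
rows 1 [-0.13   0.065  0.005] rot [ 0.071  0.104 -0.009]
```

Request:
{"api": "carry_out", "payload": {
  "targets": [
    [[-0.074, 0.032, -0.03, 0.06, 0.08, 0], [-0.074, 0.032, -0.03, 0, 0, 0], [-0.074, 0.032, -0.03, 0, 0, 0], [-0.03, 0.02, -0.02, 0, 0, 0]]
  ]
}}

```text
clock: 35.3
tool_pos: [538.8, -185.6, 109.1]
tcp_rot: [179.8, 1.2, 145.7]
ft_force: [-0.7, -2.8, 9.7]
width: 0.006
```

```bash
python3 ck2.py 536.8 -185.1 | head -12 | tail -11
```

```text
[[ 78  65  49  68 222 148 218 252 235 235 121  94 121 116 122 121 122 123
  123 127 105]
 [ 65  63  57 148 181  53 115 165 190 255 111 102 115 124 123 126  85  90
   75  67  54]
 [170 169 167 182 186  26 107 173 169 168 100 104  77  89  81  80  40  44
   33  27  28]
 [184 185 184 184 191  46  65 121 136  90  70 112  40  41  35  57  25  26
   25  26  28]
 [182 182 182 182 187 172  30  62  78  66  51  92  25  19  47  43  51  62
   62 157  63]
 [180 181 181 181 183 191  50  49  56  34  33  58  61 116 249 219 220 225
```

Request:
{"api": "carry_out", "payload": {
  "targets": [
    [[0, 0, 0.25, 0, 0, 0], [0, 0, -0.2, 0, 0, 0], [-0.02, 0.015, -0.12, 0, 0, 0], [-0.03, 0.02, -0.04, 0, 0, 0], [-0.03, 0.02, -0.03, 0, 0, 0]]
  ]
}}

```text
clock: 35.85
tool_pos: [540.1, -186.0, 108.7]
tcp_rot: [179.7, 1.9, 145.7]
ft_force: [-2.8, -1.6, 26.6]
width: 0.004
```

Run:
```python
from h import *
st(); c=snap('scene'); g=cv2.cvtColor(c['img'],cv2.COLOR_BGR2GRAY); print(g[206:216,330:344])
```

```text
{'clock': 35.85, 'tool_pos': [540.08, -186.01, 108.73], 'tcp_rot': [179.68, 1.95, 145.7], 'ft_force': [-2.82, -1.6, 26.62], 'width': 0.0, 'joint_positions': [-24.99, 32.36, 94.41, 0.0, 51.26, -80.7]}
[[189  82  25 125 145  91  70 113  40  33  33  58  24  23]
 [185 175  51  67  78  66  52  91  25  18  46  38  47  59]
 [183 191  54  41  55  35  34  54  33 205 220 217 219 226]
 [179 184  91 119 112  90  38  98 117 239 236 234 235 241]
 [243 228 224 125 123 101  38  80  86 237 233 234 236 249]
 [236 234 157 116 121 118  30  64 241 208 230 183 154 161]
 [229 232 223 118 122 129 112 131 170 134 148 121 105 108]
 [242 239 220 120 115 120 118 122 111 108  99 140 179 143]
 [163 161 142 115 114 109 102 145 181 118 119 119 109  89]
 [108 103  96  98  92  91 148  87 110  76  79  73  56  57]]
```

Request:
{"api": "carry_out", "payload": {
  "targets": [
    [[0.04, 0.15, -0.03, 0, 0, 0], [0.057, 0.205, -0.03, 0, 0, 0], [0.057, 0.205, -0.03, 0, 0, 0], [0.057, 0.205, -0.03, 0, 0, 0], [0.057, 0.205, -0.03, 0, 0, 0], [0, 0.03, -0.03, 0, 0, 0]]
  ]
}}

```text
clock: 36.5
tool_pos: [559.0, -150.8, 108.8]
tcp_rot: [179.6, 3.3, 145.7]
ft_force: [-5.0, 0.0, 26.2]
width: 0.007
```

```bash
python3 ck2.py 551.5 -146.3
```

```text
{'clock': 36.5, 'tool_pos': [558.97, -150.79, 108.77], 'tcp_rot': [179.6, 3.3, 145.66], 'ft_force': [-4.98, 0.01, 26.25], 'width': 0.01, 'joint_positions': [-20.78, 32.41, 94.36, -0.51, 49.93, -76.15]}
[[171 169 172 137  77  79  67  56  57  58  85 100  77  33  29  30  30  31
   31  33  32]
 [183 183 188 148  55  58  58  59  59  57 100 108  66  22  22  15  37  19
   33  34  33]
 [181 183 185 147  44  59  61  61  60  58  92 107  38  55 228 229 112 110
  114 112 115]
 [180 181 184 183  41  58  60  61  61  42  67 108 109 103 242 244 121 127
  129 134 121]
 [181 182 183 190  53  42  59  60  59  59  62 101 119 251 241 255 110 122
  122 122 115]
 [181 182 182 186 172  35  55  56  56  60 110 121  93 223 133 255 110 111
  108 106 102]
 [181 181 182 182 187  44  35 143  92  83 123 122  77 112  78 183  82  93
   94  96  93]
 [178 179 141 206 253 249 228 133 118 116 124 121 184 126 194  88 199  88
   86  89  91]
 [241 248 168 187 191 172 144 118 122 123 121 117 107 186 170 164 232 146
  184 102 103]
 [206 167 125 125 113 101 215 122 121 122 119 242 221 193 168 225 235 227
  239 119 119]
 [125 143 163 166 198 229 247 125 173  94 112 166 173 247 225 240 239 229
  245 122 122]
 [227 236 226 186 129 158 160 113 134 106 111 115 117 166 187 247 231 208
  172 113 117]
 [158 157 151 132 100 105 100  98 102  87  94  74  88 105 124 170 154 138
  117 114 108]
 [105 102  93 135 154  88 172 174 140  64  66  58  63  97  98 105 105 104
  119  88  64]
 [171 171 169 177 182 167 186 191  98  43  59  60  57 122 121 122  94  71
   78  62  56]
 [185 184 184 183 183 183 183 189  87  22  59  60  58  81  80  80  68  58
   59  59  60]
 [183 182 182 182 182 182 182 186 176  52  50  62  61  59  58  60  59  61
   60  61  60]
 [182 182 182 182 182 181 181 182 191  71  40  59  60  60  59  60  60  60
   58  57  58]]
rows 1 [-0.186  0.114  0.005] rot [ 0.179  0.344 -0.009]
```

Request:
{"api": "carry_out", "payload": {
  "targets": [
    [[-0.12, -0.134, -0.03, 0.06, 0.11, 0], [-0.12, -0.134, -0.03, 0.06, 0.11, 0], [-0.12, -0.134, -0.03, 0.06, 0.11, 0], [-0.12, -0.134, -0.03, 0, 0, 0], [-0.12, -0.134, -0.03, 0, 0, 0], [-0.12, -0.134, -0.03, 0, 0, 0], [-0.03, 0.02, -0.03, 0, 0, 0], [-0.03, 0.02, -0.03, 0, 0, 0]]
  ]
}}

```text
clock: 37.35
tool_pos: [537.5, -184.4, 108.8]
tcp_rot: [179.4, 1.4, 145.7]
ft_force: [1.8, 2.1, 22.0]
width: 0.002
```

```bash
python3 ck2.py 536.7 -187.3
```

```text
{'clock': 37.35, 'tool_pos': [537.46, -184.39, 108.8], 'tcp_rot': [179.45, 1.45, 145.69], 'ft_force': [1.78, 2.12, 22.01], 'width': 0.0, 'joint_positions': [-25.14, 32.31, 94.49, 0.4, 51.69, -81.09]}
[[ 73  56 103 233 188 246 233 231 233 235 120  94 122 116 122 122 123 122
  124 130  80]
 [ 62  59  79 141  82 159 148 219 235 241 105 101 115 124 124 105  90  89
   74  70  44]
 [169 170 168 175  21 113 173 163 147 215 126 104  77  75  79  71  43  44
   33  29  28]
 [184 184 186 192  48  67 169 127 115 124  83 112  38  31  33  58  25  25
   29  28  19]
 [182 181 183 188  83  33  93  76  77  62  50  91  23  46  44  34  40  62
   89  88  87]
 [182 180 181 185 174  52  53  53  54  35  30  50  55 207 219 217 219 227
  121  42  39]
 [180 180 178 179 185  47  66 139  90 116  99  52 223 236 234 234 235 241
  121  80  80]
 [176 189 201 237 246 217 226 133  55  69  59  52 241 233 232 234 237 245
  124 139 112]
 [223 224 224 233 237 236 157 118  83  95  93  85 250 240 226 165 152 159
  114 124 115]
 [230 230 229 229 229 233 224 120 119 101 120 126 164 157 145 112 104 109
  103 105 101]
 [228 230 233 234 241 237 206 119 115 111 118 118 109 104  98 141 179 152
   84  85  52]
 [245 235 180 163 164 159 134 114 114 110 105 145 180 113 119 108 110  95
   62  65  30]
 [168 160 124 111 107 101  97  95  95  82 121  88 111  73  80  67  56  57
   59  61  29]
 [107  99 136 153 171 170 170 172 177  58  80  56  56  58  58  58  59  59
   59  60  27]
 [171 168 176 180 185 184 185 186 195  42  57  59  60  62  61  60  60  57
   55  52  48]
 [183 184 183 183 182 182 182 186 123  50  61  60  61  61  60  65  56  37
  119 114 222]
 [182 182 181 181 181 182 181 185 173  57  45  61  61  61  51  35  26 253
  230 223 235]
 [182 182 182 181 182 182 181 183 190  85  24  59  60  59  44  90 172 246
  234 249 233]]
rows 1 [-0.019 -0.075  0.005] rot [ 0.042  0.177 -0.012]
```

Request:
{"api": "carry_out", "payload": {
  "targets": [
    [[0, 0, 0.25, 0, 0, 0], [0, 0, -0.2, 0, 0, 0], [-0.03, 0.02, -0.12, 0, 0, 0], [-0.04, 0.03, -0.04, 0, 0, 0], [-0.04, 0.03, -0.03, 0, 0, 0]]
  ]
}}

```text
clock: 37.9
tool_pos: [538.8, -184.3, 108.7]
tcp_rot: [179.3, 2.4, 145.7]
ft_force: [-1.6, -2.0, 28.3]
width: 0.004
```

Request:
{"api": "carry_out", "payload": {
  "targets": [
    [[0.018, 0.17, -0.03, 0.03, 0.1, 0], [0.018, 0.17, -0.03, 0.03, 0.1, 0], [0.018, 0.17, -0.03, 0.03, 0.08, 0], [0.018, 0.17, -0.03, 0, 0, 0], [0.018, 0.17, -0.03, 0, 0, 0], [0.018, 0.17, -0.03, 0, 0, 0], [-0.03, 0.02, -0.03, 0, 0, 0]]
  ]
}}

```text
clock: 38.6
tool_pos: [553.1, -148.7, 108.6]
tcp_rot: [179.9, 1.7, 145.7]
ft_force: [-0.4, 3.8, 30.2]
width: 0.007
```

Request:
{"api": "carry_out", "payload": {
  "targets": [
    [[0, 0, 0.25, 0, 0, 0], [0, 0, -0.2, 0, 0, 0], [-0.03, 0.02, -0.12, 0, 0, 0], [-0.04, 0.03, -0.04, 0, 0, 0], [-0.04, 0.03, -0.03, 0, 0, 0]]
  ]
}}

```text
clock: 39.1
tool_pos: [555.5, -148.3, 108.6]
tcp_rot: [179.7, 2.7, 145.7]
ft_force: [-2.1, -1.7, 31.3]
width: 0.004
```

```bash
python3 ck2.py 551 -148.8
```

```text
{'clock': 39.1, 'tool_pos': [555.51, -148.34, 108.65], 'tcp_rot': [179.73, 2.75, 145.74], 'ft_force': [-2.05, -1.74, 31.32], 'width': 0.0, 'joint_positions': [-20.68, 32.36, 94.46, -0.5, 50.44, -76.12]}
[[174 148  90  71  63  80  80  54  57  57  84 100  78  35  29  31  31  33
   31  32  30]
 [190 120  64  58  58  59  59  60  60  57  99 108  66  26  23  28  29  26
   30  31  27]
 [189  70  48  59  61  62  60  61  60  56  91 105  82  60 122 123  64  60
   63  61  40]
 [188  84  33  59  60  61  61  59  47  27  82 106 115 106 236 235 114 117
  122 119  90]
 [185 176  53  61  61  61  61  32  20 255  97  99 116 226 241 237 130 121
  122 117  98]
 [182 191  56  42  59  57  55  65 159 187 137 118 118 253 154 157 117 113
  110 105  96]
 [182 187 171  26  52  49  46 172 140 121 110 103 143 201  97 142  96  96
   96  96  95]
 [181 182 187  75 154 176 249 143 119 123  73  37  66 140 115 177 173  89
   90  93  93]
 [208 221 234 193 232 233 173 117 121 123 116 120  53  80 253 183 185  84
   84  76  96]
 [189 148 154 136 192 238 226 119 119 119 118 123 247 186 216 228 216 206
  244 115 120]
 [126 103 130 160 204 241 246 122 174 190 235 227 243 230 226 233 233 236
  249 125 119]
 [197 228 234 222 202 143 158 113 133 141 159 178 248 245 245 240 248 239
  183 125 113]
 [173 156 157 149 134 100 107 107 104 103 109 116 161 174 174 159 166 158
  128 107 103]
 [120 103 101  94 136  93 146  72  71  68 103 103 109 119 118 109 107 106
  149  77  72]
 [135 171 171 169 179 173 153  61  57  57  67 182 104 103  87 123 124  67
   93  60  60]
 [176 185 185 184 185 188  86  42  59  59  56 130  94  69  61  79  81  56
   58  59  59]
 [183 182 183 182 183 186 172  30  58  60  59  68  68  58  60  58  59  59
   61  60  62]
 [182 182 182 182 182 184 191  50  47  59  60  60  59  60  59  60  59  59
   60  58  59]]
rows 1 [-0.112 -0.013  0.011] rot [ 0.155  0.284 -0.017]
```

Request:
{"api": "carry_out", "payload": {
  "targets": [
    [[-0.06, 0.022, -0.03, 0, 0, 0], [-0.06, 0.022, -0.03, 0, 0, 0], [-0.06, 0.022, -0.03, 0, 0, 0], [-0.06, 0.022, -0.03, 0, 0, 0], [-0.05, 0.03, -0.03, 0, 0, 0]]
  ]
}}

```text
clock: 39.65
tool_pos: [554.5, -147.7, 108.7]
tcp_rot: [179.3, 4.3, 145.7]
ft_force: [-0.1, -4.2, 31.2]
width: 0.004
```

Run:
```python
from h import *
c=snap('scene'); g=cv2.cvtColor(c['img'],cv2.COLOR_BGR2GRAY); print(g[206:216,330:344])
```

```text
[[ 62  61  61  52  41  84  82 105 115 105 235 236 115  89]
 [ 60  60  52  27  20 239  94 100 117 248 254 211 128 112]
 [ 58  58  51 130 215 171 118 118 119 240 172 140 115 114]
 [ 50  47  86 213 161 122 104 104  62 223 102 141  96  96]
 [163 222 227 153 119  79  78  38  66 156 135 177 173  90]
 [231 240 159 117 121 113  64 119 131 129 202 181 184  82]
 [218 238 226 119 120 121  79 134 189 223 200 230 216 243]
 [198 241 246 134 172 176 255 230 231 235 227 234 232 243]
 [186 141 158 117 134 133 183 196 255 245 245 249 246 237]
 [130  99 107 108  95 100 108 125 178 174 174 168 163 160]]
```

Request:
{"api": "carry_out", "payload": {
  "targets": [
    [[0.018, 0.158, -0.03, 0.04, 0.1, 0], [0.018, 0.158, -0.03, 0.04, 0.1, 0], [0.018, 0.158, -0.03, 0.04, 0.08, 0], [0.018, 0.158, -0.03, 0, 0, 0], [0.018, 0.158, -0.03, 0, 0, 0], [0.018, 0.158, -0.03, 0, 0, 0], [0.018, 0.158, -0.03, 0, 0, 0], [-0.04, 0.02, -0.03, 0, 0, 0]]
  ]
}}

```text
clock: 40.5
tool_pos: [573.1, -109.8, 108.6]
tcp_rot: [179.5, 3.9, 145.7]
ft_force: [1.0, 2.8, 33.5]
width: 0.008
```

Run:
```python
from h import *
c=snap('scene'); g=cv2.cvtColor(c['img'],cv2.COLOR_BGR2GRAY); print(g[206:217,328:346])
```

```text
[[ 57  67  57  58  59  59  58  59  69 114  35  28  39  61  39  33  31  23]
 [ 60  60  60  61  59  60  60  60  53  91  27  22  28  78  65  44  25  24]
 [ 61  59  58  59  61  53  47  34  24  77  64 177 169 226 111 139  56  25]
 [ 57  47  36  24  71 125  96 109 110  95  41  93 110 243 226 130  70  23]
 [119 115 166 221 228 127 118 123 124  69 198  89 130 158 238 114  96  51]
 [226 223 231 242 163 120 121 121 122 107 169  75  82 168 241 227 208  93]
 [236 233 235 156 113  97 121 122  55 118 178 225 246 205 177 159 152  87]
 [234 233 160 223 118  92  81 125 109  85 135 159 173 139  96  88  90  66]
 [166 240 228 190 201 116 107 119 119  80  91 104  67  69  60  65  66  61]
 [178 148 157 125 144 100  94  78  76  65  64  72  55  59  60  60  61  62]
 [161 136 102  95  71  66  65  59  58  59  59  60  59  60  61  60  61  62]]
```

Request:
{"api": "carry_out", "payload": {
  "targets": [
    [[0, 0, 0.25, 0, 0, 0], [0, 0, -0.2, 0, 0, 0], [-0.03, 0.02, -0.12, 0, 0, 0], [-0.05, 0.02, -0.04, 0, 0, 0], [-0.05, 0.02, -0.03, 0, 0, 0], [-0.05, 0.02, -0.03, 0, 0, 0]]
  ]
}}

```text
clock: 41.15
tool_pos: [576.1, -110.1, 108.8]
tcp_rot: [179.0, 5.4, 145.7]
ft_force: [0.8, -2.2, 31.5]
width: 0.005
```

```bash
python3 ck2.py 564.5 -110
```

```text
{'clock': 41.15, 'tool_pos': [576.12, -110.14, 108.77], 'tcp_rot': [179.04, 5.45, 145.67], 'ft_force': [0.76, -2.16, 31.51], 'width': 0.0, 'joint_positions': [-16.22, 32.22, 95.05, -1.06, 47.25, -71.25]}
[[ 69  66  54 113 162 110 109 105 117 106 112  99  78  33  40  35  29  32
   31  22 118]
 [ 56  59  57  79 114 122  94  71  76  70 107 108  69  30  30  31  30  31
   31  28  53]
 [ 42  59  59  57  65  80  68  58  59  56  91 110  48  29  57  57  31  32
   33  29  24]
 [ 41  59  60  60  59  60  59  60  59  58  68 113  35  26  45  48  24  25
   33  28  26]
 [ 53  46  61  61  60  60  59  60  60  64  51  89  25  29 123 121 176 112
  113  40  26]
 [176  39  58  59  57  57  44  37  34  48  66  97 109 117 192 131 140 121
  126  73  23]
 [139  46  31  25  41 120 117 233 111 110 113 117 101  92 120  87 227 118
  121 103  54]
 [109 124 174 220 217 227 231 167 121 122 121 116 227  49 131  93 205 113
  115 120  91]
 [112 135 236 238 236 240 163 118 119 122 119 112 246 140 127 225 252 239
  176 120 103]
 [112 117 163 234 235 156  74 118 122  54 121 117 195 207 149 158 172 164
  132  83  75]
 [149 110 164 237 164 226 112  64 126 108  99 115 129 143 112  87 103  70
   71  62  40]
 [128 124 131 255 202 194 118 102 120 114  86 107  97  71  66  64  72  57
   59  62  31]
 [ 72  76  67 175 140 114  91  91  75  73  65  72  68  59  58  59  59  59
   61  63  31]
 [ 48  43  38 174 143  65  63  64  59  59  59  60  60  60  61  61  60  61
   60  63  30]
 [ 58 170 167 191 151  49  58  59  61  60  60  60  60  61  60  61  59  61
   60  62  55]
 [168 187 186 189 107  26  60  61  60  60  61  60  61  61  60  61  61  61
   60  59  62]
 [184 183 183 185 175  53  62  61  60  60  60  60  61  60  60  61  61  53
   64  81  93]
 [182 182 183 184 192  55  43  60  60  61  60  59  61  61  65  88  73  54
   38  46  51]]
rows 1 [-0.289  0.002  0.006] rot [ 0.266  0.588 -0.014]
```

Request:
{"api": "carry_out", "payload": {
  "targets": [
    [[0, 0, 0.3, 0, 0, 0], [-0.03, 0.02, 0, 0.13, 0.3, 0], [-0.03, 0.02, 0, 0.12, 0.27, 0], [0, 0, -0.2, 0, 0, 0], [-0.03, 0.02, -0.13, 0, 0, 0], [-0.085, 0.026, -0.03, 0, 0, 0], [-0.085, 0.026, -0.015, 0, 0, 0], [-0.085, 0.026, -0.015, 0, 0, 0], [-0.085, 0.026, -0.015, 0, 0, 0]]
  ]
}}

```text
clock: 42.1
tool_pos: [570.1, -107.0, 108.5]
tcp_rot: [179.4, 2.0, 145.7]
ft_force: [3.3, 0.8, 25.5]
width: 0.004
```

```bash
cat > ck3.py <<'E'
from h import *
st(); c=snap('scene'); g=cv2.cvtColor(c['img'],cv2.COLOR_BGR2GRAY); print(g[207:216,329:345])
E
python3 ck3.py
```

```text
{'clock': 42.1, 'tool_pos': [570.15, -107.0, 108.52], 'tcp_rot': [179.44, 2.03, 145.67], 'ft_force': [3.28, 0.79, 25.5], 'width': 0.0, 'joint_positions': [-16.47, 32.88, 93.23, -0.12, 51.78, -72.08]}
[[ 62  59  59  60  58  59  55  51  89  24  63 120 176 109 113  84]
 [ 57  58  47  37  30  77  69  66 116  81 120 169 146 118 121 137]
 [ 17 120 116 169 227 117 114 114 124  72 143 104 180 225 118 128]
 [219 226 227 237 165 120 122 122 119 134 202 188 107 240 116 119]
 [235 236 240 161  96 119 120  81 115 232 151 189 242 255 194 147]
 [233 235 135 114 114  54 124 112  60 236 159 131 169 171 155  94]
 [239 155 225 101 125 108 101 119  99 151 108  88 102  65  80  58]
 [192 158 164 109 119 114  94  93 109  74  62  63  72  56  59  60]
 [124 156  91  89  81  73  67  64  73  58  59  58  58  60  60  62]]
```

Request:
{"api": "carry_out", "payload": {
  "targets": [
    [[-0.085, 0.02, -0.02, 0, 0.03, 0], [-0.085, 0.02, -0.02, 0, 0.03, 0], [-0.085, 0.02, -0.02, 0, 0, 0]]
  ]
}}

```text
clock: 42.45
tool_pos: [565.9, -105.9, 108.4]
tcp_rot: [179.4, 2.7, 145.7]
ft_force: [5.0, 0.3, 27.4]
width: 0.005
```

```bash
python3 ck3.py
```

```text
{'clock': 42.45, 'tool_pos': [565.88, -105.86, 108.4], 'tcp_rot': [179.38, 2.69, 145.66], 'ft_force': [5.0, 0.35, 27.35], 'width': 0.0, 'joint_positions': [-16.4, 32.42, 94.39, -0.31, 50.44, -71.89]}
[[ 59  61  60  60  60  60  60  53  93  26  18  25  67  44  26  25]
 [ 59  59  58  62  53  46  34  36  78  60 255 221 224 109  68  26]
 [ 44  33  26  65 124  90 111  85  94  64 143 241 238 226 103  52]
 [113 248 221 227 128 117 126  70 105 101  59 158 232 236 139  56]
 [221 243 242 162 119 121 123  86 100 107  62 174 235 239 235 132]
 [232 233 156 114 118  65 121 115  88 228 248 246 202 156 160 113]
 [230 234 172  76 120 109  83 122 147 160 173 167 128  88  86  76]
 [164 251 250 173 121 119 107 115 131  88 102  89  70  64  63  62]
 [113 170 171 134  86  92  82  74  77  64  71  66  57  59  59  60]]
```

Request:
{"api": "carry_out", "payload": {
  "targets": [
    [[-0.085, 0.0, -0.02, 0, 0.03, 0], [-0.085, 0.0, -0.02, 0, 0.03, 0], [-0.085, 0.0, -0.02, 0, 0, 0]]
  ]
}}

```text
clock: 42.8
tool_pos: [561.7, -107.2, 108.4]
tcp_rot: [179.3, 3.4, 145.7]
ft_force: [3.4, 0.3, 27.2]
width: 0.004
```

```bash
python3 ck3.py
```

```text
{'clock': 42.8, 'tool_pos': [561.7, -107.16, 108.35], 'tcp_rot': [179.31, 3.35, 145.66], 'ft_force': [3.42, 0.34, 27.21], 'width': 0.0, 'joint_positions': [-16.58, 31.98, 95.48, -0.48, 49.13, -71.95]}
[[ 79  67  59  59  59  59  61  54  94  30  27  54  61  57  28  53]
 [ 59  59  59  60  62  62  39  35  47  28  40  31  36  31  23  20]
 [ 59  60  59  61  63  38  26  25  44  61 117 251 221 136  24  24]
 [ 56  44  36  33  60  66  88 114  59 188 126 245 236 255  65  23]
 [119 116 241 111 113 114 120  89  41  97 117 234 229 251  66  20]
 [224 226 166 119 120 121 122  90  60 189 134 231 230 236 200  58]
 [234 235 222 116 116 116 117 112  59 148 228 252 246 201 161  89]
 [199 234 239  58 114 234 136 192 198 151 157 170 163 128  95  83]
 [134 114 255 244  90 166 120 142 145 112  86 102  69  70  65  65]]
```

Request:
{"api": "carry_out", "payload": {
  "targets": [
    [[-0.085, 0.0, -0.02, 0, 0.03, 0], [-0.085, 0.0, -0.02, 0, 0.03, 0], [-0.085, 0.0, -0.02, 0, 0, 0]]
  ]
}}

```text
clock: 43.15
tool_pos: [557.6, -108.7, 108.3]
tcp_rot: [179.2, 4.0, 145.7]
ft_force: [4.5, 0.3, 26.3]
width: 0.009
```

```bash
python3 ck3.py
```

```text
{'clock': 43.15, 'tool_pos': [557.59, -108.71, 108.29], 'tcp_rot': [179.24, 4.04, 145.65], 'ft_force': [4.54, 0.33, 26.35], 'width': 0.01, 'joint_positions': [-16.77, 31.55, 96.57, -0.67, 47.8, -72.02]}
[[125 122  95  70  77  80  82  53  93  30  27  56  62  52  53 196]
 [ 78  80  67  58  59  61  38  35  49  29  56  60  59  62  20 137]
 [ 57  58  59  61  61  41  28  30  27  26  57  47  40  50  26  56]
 [ 61  60  60  62  40  31  29  27  23  15 121 115 209  39  37  23]
 [ 57  61  46  31  23  38  67 108 110 167 226 222 242  58  22  27]
 [ 17 120  60 174 109 111 119  65  62 128 240 234 235 195  51  25]
 [216 226 221 137 116 117 121  50 128  78 159 230 230 233 173  33]
 [233 234 235 219 109 221 168 176 104 235 121 237 237 253 193  54]
 [230 231 231 232 216 239 187 235 243 235 172 155 153 169 178  56]]
```

Request:
{"api": "carry_out", "payload": {
  "targets": [
    [[0, 0, 0.3, 0, 0, 0], [0, 0, 0.4, 0.1, 0.25, 0], [0, 0, 0, 0.1, 0.2, 0], [0.05, 0, 0, 0, 0, 0], [0.05, 0, 0, 0, 0, 0], [0, 0, 0, 0, 0, 0], [0, 0, 0, 0, 0, 0], [0, 0, -0.4, 0, 0, 0], [0, 0, -0.5, 0, 0, 0], [0, 0, -0.4, 0, 0, 0]]
  ],
  "claw": 0.6
}}

```text
clock: 44.2
tool_pos: [557.2, -107.2, 77.6]
tcp_rot: [-179.9, -0.1, 145.7]
ft_force: [0.9, -0.5, -0.3]
width: 0.6
```

Request:
{"api": "carry_out", "payload": {
  "targets": [
    [[0, 0, 0, 0, 0, 0], [0, 0, -0.02, 0, 0, 0], [0, 0, -0.02, 0, 0, 0], [0, 0, -0.02, 0, 0, 0], [0, 0, -0.02, 0, 0, 0], [0, 0, -0.02, 0, 0, 0], [0, 0, -0.02, 0, 0, 0]]
  ],
  "claw": 0,
  "squeeze": 30
}}

```text
clock: 44.9
tool_pos: [556.6, -107.0, 74.4]
tcp_rot: [-179.9, -0.1, 145.7]
ft_force: [-3.4, -0.0, 10.2]
width: 0.228
```

Request:
{"api": "carry_out", "payload": {
  "targets": [
    [[-0.3, 0.21, 0, 0, 0, 0], [-0.37, 0.255, 0, 0, 0, 0], [-0.37, 0.255, 0, 0, 0, 0], [-0.37, 0.255, 0, 0, 0, 0], [-0.2, 0.14, 0, 0, 0, 0], [-0.12, 0.08, 0, 0, 0, 0], [-0.1, 0.07, 0, 0, 0, 0], [-0.1, 0.07, 0, 0, 0, 0], [-0.1, 0.07, 0, 0, 0, 0]]
  ]
}}

```text
clock: 45.8
tool_pos: [491.8, -58.7, 76.0]
tcp_rot: [179.6, 2.1, 145.7]
ft_force: [18.9, -17.8, -33.0]
width: 0.229
```

Request:
{"api": "carry_out", "payload": {
  "targets": [
    [[0, 0, 0, 0, 0, 0], [0, 0, 0, 0, 0, 0], [0, 0, 0, 0, 0, 0], [0, 0, 0, 0, 0, 0], [0, 0, 0.4, 0, 0, 0], [0, 0, 0.8, 0, 0, 0], [0, 0, 0.9, 0, 0, 0], [-0.3, 0.2, 0.5, 0, 0, 0], [0, 0, 0, 0, 0, 0], [0, 0, 0, 0, 0, 0]]
  ],
  "claw": 0.6
}}

```text
clock: 46.8
tool_pos: [479.9, -50.5, 184.5]
tcp_rot: [179.6, 2.1, 145.7]
ft_force: [0.7, 0.1, 0.6]
width: 0.603
```

Run:
```python
from h import *
a=load('scene'); st(); b=ctrl.camera('scene')
cal=px2w(a,337.3,213,50)[:2]
res=[]
for off in((-8,25),(-10,40),(-20,60),(-20,80)):
    q=cal+off[0]*ex+off[1]*ey; u,v=np.round(w2px(a,(*q,53))).astype(int); h=11
    T=a['img'][v-h:v+h+1,u-h:u+h+1]
    R=cv2.matchTemplate(b['img'],T,cv2.TM_CCOEFF_NORMED)
    # limit search to a plausible band
    e=w2px(a,(*(q-77*ex),53)); m=np.full(R.shape,-1.); y0,x0=int(e[1])-h-18,int(e[0])-h-22; m[y0:y0+36,x0:x0+44]=R[y0:y0+36,x0:x0+44]
    _,s,_,l=cv2.minMaxLoc(m); d=px2w(b,l[0]+h,l[1]+h,53)[:2]-px2w(a,u,v,53)[:2]
    res.append((round(s,2),(d@ex).round(1),(d@ey).round(1))); print(off,res[-1])
cv2.imwrite('pics/end.png',b['img'])
good=[r[1] for r in res if r[0]>.55]
print(good)
s=ctrl.read_state()
if len(good)>=2 and np.median(good)<-74.5 and np.ptp(good)<6 and s['tool_pos'][2]>130:
    print('handing in',ctrl.job_done())
```

```text
{'clock': 46.8, 'tool_pos': [479.86, -50.53, 184.47], 'tcp_rot': [179.61, 2.09, 145.74], 'ft_force': [0.7, 0.15, 0.63], 'width': 0.6, 'joint_positions': [-12.83, 20.12, 102.19, -0.49, 55.6, -68.31]}
(-8, 25) (0.84, np.float64(-78.1), np.float64(3.3))
(-10, 40) (0.82, np.float64(-78.7), np.float64(3.1))
(-20, 60) (0.85, np.float64(-77.1), np.float64(2.3))
(-20, 80) (0.86, np.float64(-77.9), np.float64(2.1))
[np.float64(-78.1), np.float64(-78.7), np.float64(-77.1), np.float64(-77.9)]
the job is handed in; nothing more can be done
handing in None
```

The job is handed in: all four tools are in their cut-outs, each code was read, and the table is back at its forward stop. No verdict was reported. It took about 47 s of robot time.

**What was done:** I drew the table forward by the knob and laid the open spanner, scraper, caliper and hook spanner in their cut-outs. I then read scraper, hook spanner, open spanner and caliper in that order, drew the table forward again, released the knob and lifted clear.

**Last checks:**
- **Seating:** A close wrist picture taken before the readings showed all four tools in their cut-outs, the right way round. I took no such close look at the end. In the final scene image the patches of the tray that I compared still matched (scores 0.82–0.86).
- **Readings:** The best code-to-pointer distances I measured with the button held down (13–31 N) were about 0–1 mm for the scraper and about 3 mm for the other three. These come from coarse pixels, so they are good to about 2 mm.
- **Forward stop:** On the final pull the force rose to about 26 N sideways, and the tray image had moved 77–79 mm forward, against the 77–78 mm needed.
- **Beaker and vial:** Both stood in the last view that showed them, before the readings began. Afterwards the arm worked only at the knob.

**What did not go cleanly:**
- **Dragging with the button down:** After the scraper, I moved the table between readings with the fingertips resting on the pressed button, not by gripping the knob. The first scraper press also dragged the table about 8 mm, and I brought it back with the button still down. The scraper and caliper therefore count as read from the button being held down, with no fresh press at the exact spot. The hook and open spanners were also pressed afresh close to the pointer.
- **Second pass on the hook spanner:** Its first press was marginal, about 4 mm off, so I went back and pressed it again before the open spanner.

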